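Load jaw blanks and push their carrier through the spring flaps of a marker

TASK

Get the marker ready and start it: lift the steel V block out of the bay behind the flaps and put it in the white tray, and set every brass jaw blank, upright and with its nose pointing forward towards the marking head, in a nest of the aluminium carrier, any nest, while the carrier still waits in front of the flaps (a blank already sitting nose backward must be turned round). Then push the carrier through the spring flaps until it rests against the end stop, and come out so that both flaps swing fully shut behind it. Once they are shut press the start button, and leave the glass jar where it is.

Things in the scene. Friction and masses are not known exactly. Their poses are not given: they have to be found in the camera images.
- lane: Fixed infeed lane: dark steel plate 470 x 90 mm, 4 mm thick, on the bench. Origin on the bench under the middle of the flap gate; x axis = pushing direction (within 0.1 rad of straight away from the robot). Guides, tops 14 mm over the bench, leave the carrier 2 mm a side. Hinge posts at the gate are 54 mm tall; behind it low side walls at y = +-43 mm, 25 mm high.
- gate (a point): Middle of the gate, 28 mm over the bench. A rubber end stop has its face 213 mm beyond it: the carrier pushed against it has its origin 125 mm along lane x. The stop lies in a tunnel 90 mm wide, 75 mm high under the grey marking head, 190 mm tall, 122 mm wide, at lane x = 160 to 250 mm. The bay between gate and head is open above; the carrier's tail ends up there.
- flap_left (a joint): Left (+y) spring flap, rad: 0 shut (it cannot swing towards the robot), up to 1.45 swung inwards (lane +x). Black leaf reaching from its upright hinge at lane (0, 40 mm) to the centre line, 6 to 46 mm over the bench. A light spring (0.2 to 0.8 N at the tip) shuts it once nothing stands within 40 mm behind the gate.
- flap_right (a joint): Right (-y) spring flap, the mirror image, hinge at lane (0, -40 mm). Same values.
- start (a joint): White round start button, m: 0 up, about 0.006 fully pressed (about 5 N); springs back. It counts as pressed past 0.004.
- start_top (a point): Centre of the top face of the start button (28 mm across), which is pressed straight down. It stands right of the lane just before the gate.
- carrier: Loose aluminium carrier between the guides before the gate, 168 x 48 mm, about 0.45 kg. Origin on its underside (4 mm over the bench), 80 mm from the tail and 88 mm from the front; x axis forward along the lane. Corner pins 22 mm high at the front. Rims 11 mm high. Four nests in a row, each 28 mm (x) by 32 mm (y), 6 mm deep, floor 5 mm up; a blank fits nose forward or backward, 2 to 3 mm play a side. A grip block stands at its tail (x = -70 mm).
- carrier_grip (a point): Point in the grip block at the carrier's tail: block 18 mm long (x), 14 mm wide (y, the width to pinch), top 10 mm above this point, which is 42 mm over the carrier's underside. The block's foot meets the rim 31 mm below this point.
- nest_0 (a point): Centre of the floor of nest 0 of the carrier (0 is next to the grip block, 35 mm between nests); axes as the carrier's, x forward.
- nest_1 (a point): Centre of the floor of nest 1 of the carrier (35 mm between nests); axes as the carrier's, x forward.
- nest_2 (a point): Centre of the floor of nest 2 of the carrier (35 mm between nests); axes as the carrier's, x forward.
- nest_3 (a point): Centre of the floor of nest 3 of the carrier (35 mm between nests); axes as the carrier's, x forward.
- blank_0: Brass jaw blank standing on the bench (may be absent), 0.18 kg: body 22 mm (x) by 28 mm (y, the width to pinch), 38 mm tall; origin at the centre of its underside. A nose 14 mm wide sticks out 6 mm from the +x face, 27 to 38 mm up: the x axis points where the nose points. Others on the bench are 80 mm off or more.
- blank_1: Brass jaw blank standing on the bench (may be absent), 0.18 kg: body 22 mm (x) by 28 mm (y, the width to pinch), 38 mm tall; origin at the centre of its underside. A nose 14 mm wide sticks out 6 mm from the +x face, 27 to 38 mm up: the x axis points where the nose points. Others on the bench are 80 mm off or more.
- blank_2: Brass jaw blank standing on the bench (may be absent), 0.18 kg: body 22 mm (x) by 28 mm (y, the width to pinch), 38 mm tall; origin at the centre of its underside. A nose 14 mm wide sticks out 6 mm from the +x face, 27 to 38 mm up: the x axis points where the nose points. Others on the bench are 80 mm off or more.
- blank_3: Brass jaw blank (may be absent) that starts in a nest of the carrier with its nose backward, 0.18 kg: body 22 mm (x) by 28 mm (y, the width to pinch), 38 mm tall; origin at the centre of its underside. A nose 14 mm wide sticks out 6 mm from the +x face, 27 to 38 mm up: the x axis points where the nose points. Others on the bench are 80 mm off or more.
- blank_0_nose (a point): Tip of the nose of blank 0: 17 mm along x from the blank's axis, 32.5 mm above its underside.
- blank_1_nose (a point): Tip of the nose of blank 1: 17 mm along x from the blank's axis, 32.5 mm above its underside.
- blank_2_nose (a point): Tip of the nose of blank 2: 17 mm along x from the blank's axis, 32.5 mm above its underside.
- blank_3_nose (a point): Tip of the nose of blank 3: 17 mm along x from the blank's axis, 32.5 mm above its underside.
- v_block: Loose steel V block, 0.42 kg, standing in the bay on the lane plate, about 50 mm behind the gate: 50 mm (x, starts along the lane) by 38 mm (y, the width to pinch) by 34 mm tall, sides plain; origin at the centre of its underside, 4 mm over the bench.
- tray: Fixed white enamel tray on the bench, inside about 100 mm (its x) by 156 mm (its y, which lies roughly along world x), rim 16 mm high, floor 2 mm thick; origin at the centre of its underside. A fixed lever press 265 mm tall stands on the bench between the tray and the lane.
- glass_jar: Closed glass jar, 63 mm across, 99 mm tall, standing left of the marking head; origin at the centre of its underside. Not to be moved.
Not all that is in view belongs to the job. Leave any blue look-alike of the v_block alone.

How it is judged:
By the outcome, as a careful person would: the job done as asked, in the order asked, and still so for the second after the job is handed in, with the robot touching nothing.
Of blank_0, blank_1, blank_2, blank_3 only 2 to 4 are there at a start; the rules pass over those that are not, and their reading is None.
At some moment in a run one of v_block may be knocked a few centimetres aside while the robot is not near it.
It also fails if it takes over 210 s, if anything falls off the work surface, if the arm or the gripper's body presses on something with over 40 N, if the wrist force passes 120 N, or if a joint passes its speed limit or range.

ROBOT

A 7-joint arm with a two-finger parallel gripper is mounted at the origin on a cart in front of the work surface, level with it; the furniture and walls round the work are solid. World frame = base frame: x ahead of the robot, y to its left, z up, the work surface at z = 0. Lengths are in m, angles in rad, forces in N, time in s.
With the tool pointing down it reaches from about 0.4 to 0.9 m from the base axis. Payload 5.6 kg.
Tool frame: the origin (TCP) lies midway between the tips of the shut fingers; the grasp point (between the pads) lies 19 mm behind it (ctrl.grip_depth is the distance from the TCP to the grasp point, in m); z points along the fingers, x is the direction in which the jaws open and shut, and the axes are right-handed (so a half turn about z gives the same grasp; the last joint's range is limited). The gripper opens to 92 mm and grips with 3 to 60 N. Pads are 20 mm wide; open, the fingers measure 128 mm over their backs; the gripper's body (75 mm by 189 mm) begins 69 mm behind the grasp point.
Start: joints at [-1.236, 0.468, -0.012, 1.603, 0.006, 1.071, -0.056], TCP at [0.24, 0.604, 0.215] pointing down, gripper open.
Joint ranges: [-2.53, 2.53], [-0.31, 2.02], [-1.57, 1.55], [0.28, 2.44], [-1.29, 4.43], [0.15, 1.84], [-2.92, 2.92]. Speed limits (rad/s): [2.57, 2.57, 3.14, 3.14, 3.14, 3.14, 3.14].

INTERFACE

Orientations are given as [roll, pitch, yaw] about the fixed x, y, z axes, in that order (R = Rz(yaw) Ry(pitch) Rx(roll)).
In Python, from plant import sensors, viewer, workorder, finder, ctrl gives the robot as it stands.
- The arm moves only by the tool carry_out, never from a script. Its argument "increments" is a list of rows, each an object with "hand": the finger opening in mm, from 0 to 91.9; "travel": the shift along the world's x, y, z in mm, a list of three; "delta_rot": the turn, a rotation vector about the world's x, y, z in degrees, a list of three. A call has 1 to 20 rows; each row is the pose to reach, as a shift and turn from the pose commanded when the call began; what a row does not reach only later rows make up. A row lasts 1/8 s, in which the tool goes at most 62.5 mm and 10.7 degrees, less where a joint would pass 70% of its speed; a pose out of reach is approached as far as the arm can. A call with a gripper value outside its range is refused whole. The fingers move at their own pace and stop on an object; the grip force is fixed at half the most. Time passes only in rows, so rows that repeat a pose let the fingers close. It gives the time, the measured TCP pose, the force and the opening at its end, in the units of the state.
- sensors.observe(): the state, without advancing time (a new reading comes with each control period).
- viewer.snapshot(name): name is "scene" or "top" or "wrist"; returns a dict with "img" (400x640x3 uint8, red, green, blue), "mtx" (3x3 intrinsics, pixels), "k1" (the pictures are not rectified: a ray, as slopes to the right and down, at radius r is drawn at 1 + k1 r^2 times it, then the intrinsics apply), "origin" and "attitude" of the camera in the world. Camera axes: x right, y up, looking along -z (the intrinsics and any distortion apply to the point x, -y, -z); pixel columns grow to the right and rows downward; lengths in m; the calibration is good to about 2 mm. A picture is of the moment at which its call begins. There is no depth.
- workorder.finish_job(): hands the job in, once; it reports no verdict.
Trained networks look in a picture, given as the dict that the camera call returned (one of the last four; its "shot" number tells which), for a name from the list of things; names that differ only in an ending like _2 or _b are one class to them, and where a whole thing is asked for, a point or a joint stands for the part that bears it (a point fixed in the world has none). Each returns a list of dicts, best first, with "p" (0 to 1); they miss things now and then, are a little off and sometimes report something else, mostly with a low value. They report only what shows in the picture. A call takes as long as a camera call. They do not tell look-alikes from the thing itself.
- finder.recognise(label, picture): "uv" ([column, row] in pixels, amid what is visible of it).
- finder.tip_of(label, picture): "uv" ([column, row] in pixels: a listed point, or the origin of a listed thing).
The state is a dict: "t": time; "joint_positions": joint angles; "joint_vel": joint speeds; "tau": joint torques, N m; "ee_pos": TCP position; "tool_rot": TCP orientation; "ft_force": force on the tool from outside, world axes, zero at the start; "wrist_torque": the same for the moment, N m; "finger_gap": finger opening in m.
Only numpy, scipy, OpenCV 4.12 (cv2) and the standard library are available. Lean on these libraries where they do the work, as an engineer would, in place of code of your own. Each camera call takes 0.05 s, during which the arm holds its last target. There are 200 camera calls.

## Working session

There is one attempt and no reset: what is moved stays moved. The work goes in short steps, Python scripts to look and compute and a tool call to move; the robot and the scene stay as the last step left them, time stands still between calls to the robot, and variables do not carry over. Pictures are saved under pics/ and viewed, about 12 in all and at most 16, crops included, and the job is handed in when it is done.

Besides the shell and the picture viewer there is one more tool, called after "Request:" by a JSON object that holds its "method" and its "body", one argument or row to a line. carry_out: Moves the arm, as the interface text tells. Its arguments: {"type":"object","properties":{"increments":{"type":"array"}},"required":["increments"]}

```bash
ls; mkdir -p pics
cat > h.py <<'E'
import numpy as np, cv2
from plant import sensors, viewer, workorder, finder, ctrl
def snap(n,fn=None):
    p=viewer.snapshot(n)
    if fn: cv2.imwrite('pics/'+fn,p['img'][:,:,::-1])
    return p
def Rm(p):
    A=np.array(p['attitude'],float)
    if A.shape==(3,3): return A
    from scipy.spatial.transform import Rotation as R
    return R.from_euler('xyz',A).as_matrix() if A.size==3 else R.from_quat(A).as_matrix()
def ray(p,uv):
    K=np.array(p['mtx']);d=np.linalg.solve(K,[uv[0],uv[1],1.])[:2];s=d.copy()
    for _ in range(20): s=d/(1+p['k1']*(s@s))
    return np.array(p['origin']),Rm(p)@np.array([s[0],-s[1],-1.])
def at(p,uv,z):
    o,d=ray(p,uv); return o+d*(z-o[2])/d[2]
def proj(p,X):
    c=Rm(p).T@(np.array(X,float)-np.array(p['origin']));s=np.array([c[0],-c[1]])/-c[2]
    s=s*(1+p['k1']*(s@s));return (np.array(p['mtx'])@[s[0],s[1],1])[:2]
E
python3 - <<'E'
from h import *
s=sensors.observe();print({k:np.round(v,3).tolist() for k,v in s.items()})
Z={'gate':.028,'start_top':None,'carrier':.004,'carrier_grip':.046,'nest_0':.009,'nest_1':.009,'nest_2':.009,'nest_3':.009,'blank_0':0,'blank_0_nose':.0325,'v_block':.004,'tray':0,'glass_jar':0,'lane':0}
for n in ['scene','top']:
    p=snap(n,n+'1.png')
    print(n,p['origin'],p['attitude'],p['k1'],p['mtx'])
    for k,z in Z.items():
        for d in finder.tip_of(k,p)[:5]:
            print(k,np.round(d['uv']),round(d['p'],2),np.round(at(p,d['uv'],z or 0)[:2],3))
E
```

```text
pics
{'t': 0.0, 'joint_positions': [-1.236, 0.468, -0.012, 1.604, 0.006, 1.071, -0.056], 'joint_vel': [0.0, -0.001, -0.001, 0.001, -0.0, 0.001, 0.003], 'tau': [-0.0, -52.058, -0.013, -24.374, -0.057, 0.017, 0.0], 'ee_pos': [0.24, 0.604, 0.214], 'tool_rot': [3.141, 0.002, 1.193], 'ft_force': [0.227, -0.095, -0.171], 'wrist_torque': [-0.051, 0.022, -0.003], 'finger_gap': 0.092}
scene [ 0.07338388 -0.32743726  0.62265596] [ 0.86887591 -0.01796943 -0.80921014] -0.03481427833349068 [[363.10335431   0.         319.98347315]
 [  0.         363.10335431 202.578776  ]
 [  0.           0.           1.        ]]
gate [390. 238.] 0.89 [ 0.611 -0.051]
gate [251. 205.] 0.7 [0.46  0.266]
start_top [409. 258.] 0.58 [ 0.616 -0.104]
carrier [359. 276.] 0.82 [ 0.494 -0.057]
carrier [252. 172.] 0.25 [0.57  0.405]
carrier_grip [400. 234.] 0.65 [ 0.621 -0.068]
carrier_grip [339. 282.] 0.56 [ 0.426 -0.057]
nest_0 [375. 255.] 0.78 [ 0.562 -0.048]
nest_0 [346. 281.] 0.72 [ 0.461 -0.049]
nest_0 [368. 263.] 0.57 [ 0.531 -0.051]
nest_0 [354. 273.] 0.56 [ 0.489 -0.048]
nest_1 [375. 255.] 0.78 [ 0.562 -0.048]
nes
[... 1645 characters left out ...]
 230.] 0.74 [ 0.486 -0.048]
nest_2 [410. 211.] 0.96 [ 0.529 -0.052]
nest_2 [411. 196.] 0.84 [ 0.566 -0.056]
nest_2 [413. 240.] 0.82 [ 0.463 -0.059]
nest_2 [408. 230.] 0.74 [ 0.486 -0.048]
nest_3 [410. 211.] 0.96 [ 0.529 -0.052]
nest_3 [411. 196.] 0.84 [ 0.566 -0.056]
nest_3 [413. 240.] 0.82 [ 0.463 -0.059]
nest_3 [408. 230.] 0.74 [ 0.486 -0.048]
blank_0 [269. 250.] 0.63 [0.442 0.279]
blank_0 [410. 228.] 0.48 [ 0.49  -0.054]
v_block [406. 153.] 0.91 [ 0.666 -0.048]
v_block [273. 187.] 0.7 [0.59  0.266]
v_block [412. 241.] 0.27 [ 0.459 -0.059]
tray [216. 194.] 0.76 [0.575 0.404]
tray [409. 228.] 0.35 [ 0.49  -0.052]
glass_jar [339. 137.] 0.67 [0.707 0.111]
lane [405. 170.] 0.97 [ 0.627 -0.046]
```

Run:
```python
import cv2
a=cv2.imread('pics/scene1.png')[120:345,150:500];b=cv2.imread('pics/top1.png')[90:315,150:500]
cv2.imwrite('pics/both.png',cv2.resize(cv2.vconcat([a,b]),None,fx=1.33,fy=1.33,interpolation=cv2.INTER_CUBIC))
```

```text
(no output)
```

View pics/scene1.png

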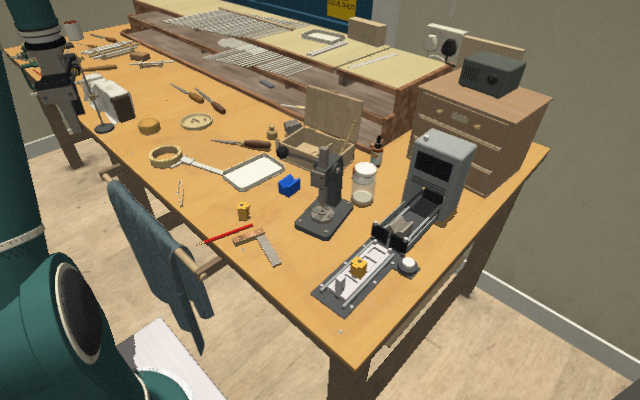

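View pics/top1.png

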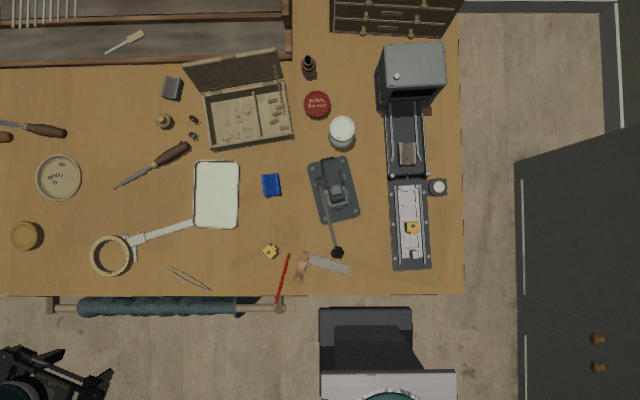

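The pictures show the candidates. V block: grey at top (407,153) in the bay, blue look-alike at (271,185), grey thing at (172,88). Blanks: bench at (270,250), and one in the carrier at (411,228). I choose the grey block in the bay and both yellow blanks. Next I take a closer look with the wrist camera.

Request:
{"method": "carry_out", "body": {
  "increments": [
    {"hand": 91, "travel": [0, 0, 60], "delta_rot": [0, 0, 0]},
    {"hand": 91, "travel": [40, -60, 120], "delta_rot": [0, 0, 0]},
    {"hand": 91, "travel": [70, -110, 140], "delta_rot": [0, 0, 0]},
    {"hand": 91, "travel": [100, -160, 140], "delta_rot": [0, 0, 0]},
    {"hand": 91, "travel": [130, -210, 140], "delta_rot": [0, 0, 0]},
    {"hand": 91, "travel": [150, -260, 140], "delta_rot": [0, 0, 0]},
    {"hand": 91, "travel": [170, -300, 140], "delta_rot": [0, 0, 0]},
    {"hand": 91, "travel": [170, -320, 140], "delta_rot": [0, 0, 0]},
    {"hand": 91, "travel": [170, -320, 140], "delta_rot": [0, 0, 0]},
    {"hand": 91, "travel": [170, -320, 140], "delta_rot": [0, 0, 0]}
  ]
}}

```text
t: 2.75
ee_pos: [0.4089, 0.2861, 0.3546]
tool_rot: [-3.141, -0.001, 1.196]
ft_force: [-0.6, -0.3, 0.1]
finger_gap: 0.0909
```

Run:
```python
from h import *
s=sensors.observe();print({k:np.round(v,3).tolist() for k,v in s.items() if k in('t','joint_positions','ee_pos','tool_rot','ft_force')})
p=snap('wrist','w1.png');print(p['origin'],Rm(p).round(2).tolist())
for k,z in [('blank_0',0),('blank_0_nose',.0325)]:
    for d in finder.tip_of(k,p)[:3]: print(k,np.round(d['uv']),round(d['p'],2),np.round(at(p,d['uv'],z)[:2],4))
```

```text
{'t': 2.75, 'joint_positions': [-0.83, 0.082, 0.165, 1.791, -0.015, 1.269, 0.534], 'ee_pos': [0.409, 0.286, 0.355], 'tool_rot': [-3.141, -0.001, 1.196], 'ft_force': [-0.612, -0.275, 0.074]}
[0.3346786  0.31470719 0.52535182] [[0.37, -0.89, -0.26], [0.93, 0.35, 0.1], [0.0, -0.28, 0.96]]
blank_0 [176. 261.] 0.79 [ 0.4982 -0.0559]
blank_0 [313. 176.] 0.51 [0.4353 0.27  ]
blank_0 [166. 247.] 0.46 [ 0.4627 -0.0586]
blank_0_nose [314. 190.] 0.78 [0.4546 0.2648]
```

View pics/w1.png

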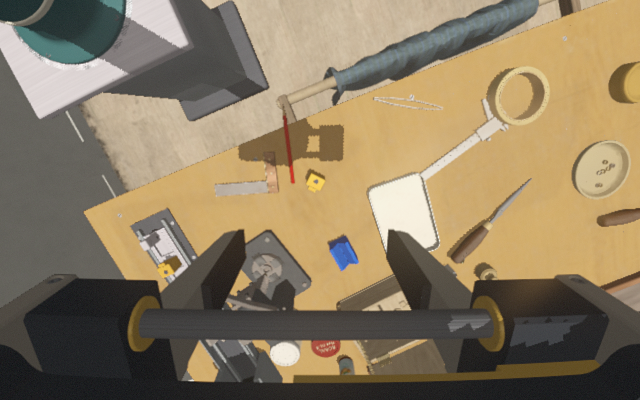

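Request:
{"method": "carry_out", "body": {
  "increments": [
    {"hand": 91, "travel": [0, 0, -60], "delta_rot": [0, 0, 0]},
    {"hand": 91, "travel": [0, 0, -120], "delta_rot": [0, 0, 0]},
    {"hand": 91, "travel": [0, 0, -180], "delta_rot": [0, 0, 0]},
    {"hand": 91, "travel": [0, 0, -200], "delta_rot": [0, 0, 0]},
    {"hand": 91, "travel": [0, 0, -200], "delta_rot": [0, 0, 0]},
    {"hand": 91, "travel": [0, 0, -200], "delta_rot": [0, 0, 0]}
  ]
}}

```text
t: 3.65
ee_pos: [0.4104, 0.2852, 0.1556]
tool_rot: [3.141, -0.002, 1.194]
ft_force: [-0.2, 0.1, 1.1]
finger_gap: 0.0912
```

Run:
```python
from h import *
s=sensors.observe();print(s['ee_pos'],s['tool_rot'])
p=snap('wrist','w2.png');print(p['origin'])
for k,z in [('blank_0',0),('blank_0_nose',.0325)]:
    for d in finder.tip_of(k,p)[:3]: print(k,np.round(d['uv']),round(d['p'],2),np.round(at(p,d['uv'],z)[:2],4))
d=finder.tip_of('blank_0',p); u=d[0]['uv'] if d else [320,180]
x,y=int(u[0]),int(u[1])
a=p['img'][max(0,y-75):y+75,max(0,x-75):x+75,::-1];print(x,y)
t=snap('top')['img'][165:285,345:465,::-1]
f=lambda i:cv2.resize(i,(400,400),interpolation=cv2.INTER_CUBIC)
cv2.imwrite('pics/c1.png',cv2.hconcat([f(a),f(t)]))
```

```text
[0.41038327 0.28516315 0.15555615] [ 3.14078219e+00 -1.57604093e-03  1.19369261e+00]
[0.3359638  0.31391377 0.32620176]
blank_0 [314. 211.] 0.79 [0.4394 0.2716]
blank_0_nose [311. 234.] 0.97 [0.4519 0.2628]
314 211
```

View pics/c1.png

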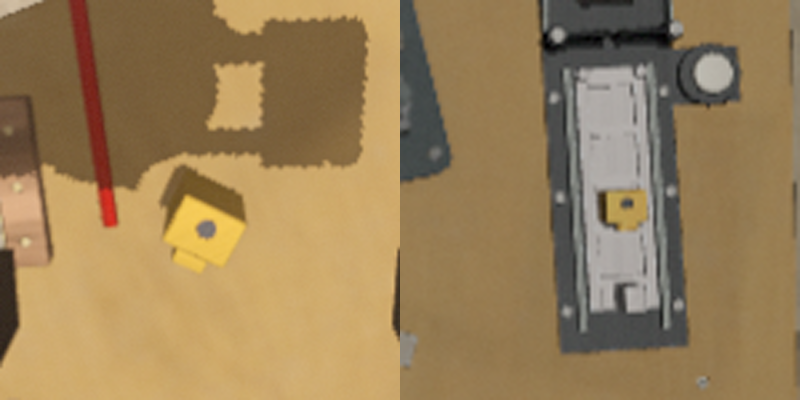

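Crop left: the bench blank, body centred near wrist pixel (316,222), nose towards lower left. Crop right: carrier with one blank in nest 1, nose backward, and the other nests empty.

Run:
```python
from h import *
p=snap('wrist')
f=lambda c:(314-75+c[0]*.375,211-75+c[1]*.375)
# top-face corners in crop
im=p['img'][136:286,239:389].astype(int)
hsv=cv2.cvtColor(p['img'],cv2.COLOR_RGB2HSV)[136:286,239:389]
m=((hsv[...,1]>150)&(hsv[...,2]>190)&(hsv[...,0]>18)&(hsv[...,0]<32)).astype(np.uint8)
print(m.sum())
ys,xs=np.nonzero(m[50:115,45:105]); pts=np.c_[xs+45+239,ys+50+136].astype(float)
W=np.array([at(p,q,.038)[:2] for q in pts]); print(W.min(0),W.max(0))
r=cv2.minAreaRect((W*1000).astype(np.float32));print(r)
c=at(p,f((206,229)),.038)[:2];n=at(p,f((191,260)),.038)[:2];print('dot',c,'nose',n,np.degrees(np.arctan2(*(n-c)[::-1])))
e=[at(p,f(q),.038)[:2] for q in [(165,235),(222,268),(245,221),(190,194)]]
print(np.round(e,4),np.mean(e,0),[np.degrees(np.arctan2(*(e[(i+1)%4]-e[i])[::-1])) for i in range(4)],[np.linalg.norm(e[(i+1)%4]-e[i]) for i in range(4)])
p=snap('top')
for k in ['nest_0','carrier','carrier_grip','v_block','gate','lane']:
  for d in finder.tip_of(k,p)[:4]: print(k,np.round(d['uv'],1),round(d['p'],2))
g=lambda c:(345+c[0]*.3,165+c[1]*.3)
# guides
for a in [(570,70),(583,328),(650,66),(668,326)]:
    print(at(p,g((a[0]-400,a[1])),.014)[:2].round(4))
```

```text
490
[0.42386408 0.25718649] [0.45577331 0.28899155]
((441.8118591308594, 270.6546936035156), (27.244497299194336, 27.182676315307617), 40.93938446044922)
dot [0.43943203 0.27368622] nose [0.44961308 0.26314129] -46.00580424774265
[[0.4358 0.2575]
 [0.4575 0.2735]
 [0.442  0.2893]
 [0.4235 0.2733]] [0.43968336 0.27340124] [np.float64(36.233395220181045), np.float64(134.3743145850376), np.float64(-139.13306713866726), np.float64(-51.966602230221234)] [np.float64(0.026967933478976962), np.float64(0.022159089828516165), np.float64(0.024537285491766977), np.float64(0.019963458511929055)]
nest_0 [412.7 210. ] 0.96
nest_0 [408.2 196.8] 0.83
nest_0 [411.4 241.1] 0.82
nest_0 [216.6 196.5] 0.44
carrier [412.  220.8] 0.58
carrier [406.1 196.3] 0.55
carrier [404.1 176. ] 0.35
carrier_grip [412.8 253.7] 0.77
v_block [272.9 185.3] 0.8
v_block [401.  153.8] 0.73
v_block [410.7 221.8] 0.54
gate [403.7 176.1] 0.78
gate [217.5 193.7] 0.41
gate [268.4 249.4] 0.32
gate [339.8 135.9] 0.31
lane [403.  170.7] 0.93
[ 0.5883 -0.0211]
[ 0.4086 -0.0272]
[ 0.5905 -0.077 ]
[ 0.4094 -0.0862]
```

Request:
{"method": "carry_out", "body": {
  "increments": [
    {"hand": 55, "travel": [15, -6, 0], "delta_rot": [0, 0, -9]},
    {"hand": 55, "travel": [29, -12, -20], "delta_rot": [0, 0, -18]},
    {"hand": 55, "travel": [29, -12, -60], "delta_rot": [0, 0, -27]},
    {"hand": 55, "travel": [29, -12, -90], "delta_rot": [0, 0, -27]},
    {"hand": 55, "travel": [29, -12, -120], "delta_rot": [0, 0, -27]},
    {"hand": 55, "travel": [29, -12, -143], "delta_rot": [0, 0, -27]},
    {"hand": 55, "travel": [29, -12, -143], "delta_rot": [0, 0, -27]},
    {"hand": 55, "travel": [29, -12, -143], "delta_rot": [0, 0, -27]},
    {"hand": 10, "travel": [29, -12, -143], "delta_rot": [0, 0, -27]},
    {"hand": 10, "travel": [29, -12, -143], "delta_rot": [0, 0, -27]},
    {"hand": 10, "travel": [29, -12, -143], "delta_rot": [0, 0, -27]},
    {"hand": 10, "travel": [29, -12, -143], "delta_rot": [0, 0, -27]},
    {"hand": 10, "travel": [29, -12, -143], "delta_rot": [0, 0, -27]},
    {"hand": 10, "travel": [29, -12, -100], "delta_rot": [0, 0, -27]},
    {"hand": 10, "travel": [29, -12, -40], "delta_rot": [0, 0, -27]},
    {"hand": 10, "travel": [29, -12, -10], "delta_rot": [0, 0, -27]},
    {"hand": 10, "travel": [29, -12, -10], "delta_rot": [0, 0, -27]}
  ]
}}

```text
t: 6.42
ee_pos: [0.4398, 0.2729, 0.1463]
tool_rot: [3.142, -0.004, 0.722]
ft_force: [0.0, 0.6, -1.8]
finger_gap: 0.0279
```

Request:
{"method": "carry_out", "body": {
  "increments": [
    {"hand": 10, "travel": [-20, 0, 60], "delta_rot": [0, 0, 0]},
    {"hand": 10, "travel": [-40, -10, 120], "delta_rot": [0, 0, 0]},
    {"hand": 10, "travel": [-50, -40, 180], "delta_rot": [0, 0, 0]},
    {"hand": 10, "travel": [-50, -90, 190], "delta_rot": [0, 0, 10]},
    {"hand": 10, "travel": [-50, -140, 190], "delta_rot": [0, 0, 20]},
    {"hand": 10, "travel": [-50, -190, 190], "delta_rot": [0, 0, 30]},
    {"hand": 10, "travel": [-40, -240, 190], "delta_rot": [0, 0, 40]},
    {"hand": 10, "travel": [-10, -290, 180], "delta_rot": [0, 0, 51]},
    {"hand": 10, "travel": [20, -325, 170], "delta_rot": [0, 0, 51]},
    {"hand": 10, "travel": [40, -325, 154], "delta_rot": [0, 0, 51]},
    {"hand": 10, "travel": [40, -325, 154], "delta_rot": [0, 0, 51]},
    {"hand": 10, "travel": [40, -325, 154], "delta_rot": [0, 0, 51]},
    {"hand": 10, "travel": [40, -325, 154], "delta_rot": [0, 0, 51]}
  ]
}}

```text
t: 8.05
ee_pos: [0.4783, -0.0524, 0.2987]
tool_rot: [3.142, -0.001, 1.613]
ft_force: [-0.1, -0.3, -1.8]
finger_gap: 0.0273
```

Run:
```python
from h import *
s=sensors.observe();print(s['ee_pos'],s['tool_rot'],s['joint_positions'])
p=snap('wrist','w3.png');print(p['origin'])
for k,z in [('blank_0',.009),('blank_0_nose',.0415),('nest_0',.009),('carrier_grip',.046),('carrier',.004),('v_block',.004),('start_top',.03),('gate',.028),('lane',0)]:
    for d in finder.tip_of(k,p)[:4]: print(k,np.round(d['uv']),round(d['p'],2),np.round(at(p,d['uv'],z)[:2],4))
```

```text
[ 0.47832833 -0.05237313  0.29868588] [ 3.14153746e+00 -6.83736485e-04  1.61277039e+00] [-0.67225495  0.08439133  0.77033199  1.9397353  -0.06533736  1.14206946
  1.73626169]
[ 0.39861079 -0.05631442  0.46939935]
blank_0 [318. 177.] 0.73 [ 0.4981 -0.0477]
blank_0 [313. 237.] 0.64 [ 0.603 -0.052]
blank_0_nose [317. 283.] 0.95 [ 0.6734 -0.0429]
blank_0_nose [562. 229.] 0.39 [0.5595 0.3576]
nest_0 [317. 174.] 0.94 [ 0.4921 -0.0494]
nest_0 [312. 218.] 0.9 [ 0.5679 -0.0549]
nest_0 [314. 198.] 0.73 [ 0.5326 -0.0526]
nest_0 [315. 154.] 0.57 [ 0.4605 -0.0547]
carrier_grip [315. 135.] 0.9 [ 0.428  -0.0551]
carrier [313. 182.] 0.57 [ 0.5083 -0.0558]
v_block [493. 233.] 0.98 [0.5865 0.2668]
v_block [318. 179.] 0.28 [ 0.5024 -0.0481]
start_top [276. 231.] 0.71 [ 0.5852 -0.1139]
```

View pics/w3.png

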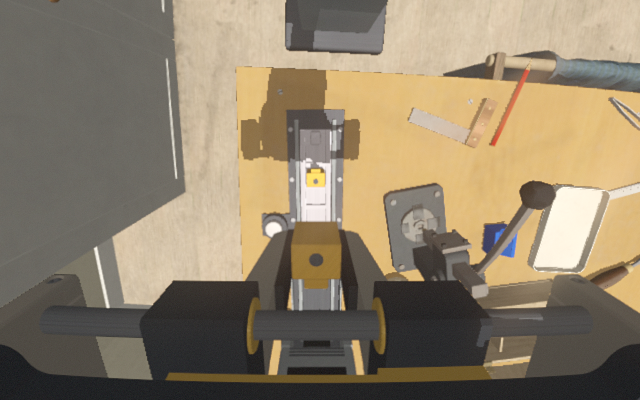

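Run:
```python
from h import *
P={n:snap(n) for n in['wrist','top']}
for n,(x0,y0,x1,y1) in [('wrist',(275,105,355,225)),('top',(385,180,435,275))]:
    p=P[n]; c=cv2.resize(cv2.cvtColor(p['img'],cv2.COLOR_RGB2GRAY)[y0:y1,x0:x1],None,fx=4,fy=4,interpolation=cv2.INTER_CUBIC)
    L=cv2.createLineSegmentDetector().detect(c)[0][:,0]
    for l in L:
        q=l/4-.375
        a=at(p,(q[0]+x0,q[1]+y0),.014)[:2];b=at(p,(q[2]+x0,q[3]+y0),.014)[:2];d=b-a
        if d[0]<0:a,b,d=b,a,-d
        if np.linalg.norm(d)>.06 and abs(d[1])<.2*abs(d[0]): print(n,a.round(4),b.round(4),'slope',round(d[1]/d[0],4),'y@.5',round(a[1]+(.5-a[0])*d[1]/d[0],4))
p=P['wrist']
i=p['img'][100:245,265:365,::-1];cv2.imwrite('pics/c2.png',cv2.resize(i,None,fx=4,fy=4,interpolation=cv2.INTER_CUBIC))
```

```text
wrist [ 0.4725 -0.0777] [ 0.5723 -0.0729] slope 0.048 y@.5 -0.0764
wrist [ 0.4715 -0.0295] [ 0.5698 -0.0252] slope 0.0433 y@.5 -0.0282
wrist [ 0.5051 -0.0832] [ 0.5709 -0.0813] slope 0.0288 y@.5 -0.0834
wrist [ 0.4736 -0.0804] [ 0.5707 -0.0761] slope 0.0441 y@.5 -0.0792
top [ 0.5032 -0.0749] [ 0.5805 -0.0715] slope 0.0438 y@.5 -0.075
top [ 0.5074 -0.0278] [ 0.5802 -0.024 ] slope 0.0513 y@.5 -0.0281
```

View pics/c2.png

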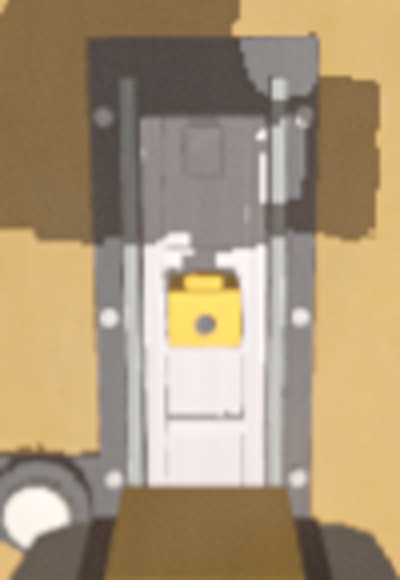

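Run:
```python
from h import *
p=snap('wrist');q=snap('top')
f=lambda c:(265+c[0]/4-.375,100+c[1]/4-.375)
for n,c,z in [('line415',(205,415),.015),('dot',(205,325),.047),('blankback',(203,290),.047),('blankfront',(203,347),.047),('tail',(205,116),.015),('grip top back',(202,125),.056),('grip top front',(202,170),.056),('pinL',(147,155),.02)]:
    print(n,at(p,f(c),z)[:2].round(4))
i=q['img'][180:275,385:435,::-1];cv2.imwrite('pics/c3.png',cv2.resize(i,None,fx=6,fy=6,interpolation=cv2.INTER_CUBIC))
N=[]
for _ in range(3):
  for pp in (snap('wrist'),snap('top')):
    r=[at(pp,d['uv'],.009)[:2] for d in finder.tip_of('nest_0',pp) if d['p']>.3]
    N+= [(a[0],a[1]) for a in r if abs(a[1]+.05)<.02]
N=np.array(sorted(N)); print(N.round(4).tolist())
k=np.round((N[:,0]-.461)/.035); print('n0',np.median(N[:,0]-.035*k),np.mean(N[:,0]-.035*k), 'y@.5',np.mean(N[:,1]-.045*(N[:,0]-.5)))
```

```text
line415 [ 0.5411 -0.0504]
dot [ 0.4959 -0.0523]
blankback [ 0.4827 -0.0536]
blankfront [ 0.5044 -0.0527]
tail [ 0.4215 -0.0553]
grip top back [ 0.4226 -0.0563]
grip top front [ 0.4381 -0.0557]
pinL [ 0.4367 -0.0768]
[[0.4572, -0.0469], [0.458, -0.0557], [0.4619, -0.0585], [0.462, -0.0579], [0.4643, -0.0498], [0.4679, -0.045], [0.4833, -0.0529], [0.4906, -0.0507], [0.4922, -0.0488], [0.4939, -0.0484], [0.494, -0.0551], [0.4941, -0.0483], [0.5009, -0.0514], [0.5274, -0.0546], [0.529, -0.0593], [0.5297, -0.0553], [0.5326, -0.0522], [0.534, -0.0517], [0.5341, -0.0495], [0.556, -0.0523], [0.5615, -0.0502], [0.5632, -0.0535], [0.5642, -0.0502], [0.5654, -0.0497], [0.5658, -0.0518]]
n0 0.45909234300038626 0.45952890775546074 y@.5 -0.05249802725343542
```

View pics/c3.png

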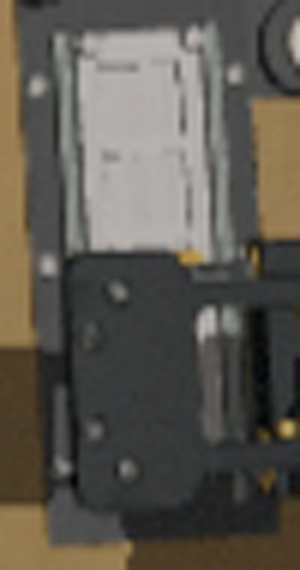

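Run:
```python
from h import *
p=snap('wrist');s=sensors.observe();e=s['ee_pos'];print(e)
z=e[2]+.025
i=p['img'][205:305,265:365,::-1];cv2.imwrite('pics/c4.png',cv2.resize(i,None,fx=5,fy=5,interpolation=cv2.INTER_CUBIC))
for n,c in [('dot',(316,260)),('top edge',(315,222)),('front edge',(315,281)),('nose',(315,288))]: print(n,(at(p,c,z)[:2]-e[:2]).round(4))
for d in finder.tip_of('blank_0_nose',p)[:2]: print(d['uv'],(at(p,d['uv'],z-.0055)[:2]-e[:2]).round(4))
for d in finder.tip_of('blank_0',p)[:3]: print(d['uv'],(at(p,d['uv'],z-.038)[:2]-e[:2]).round(4))
```

```text
[ 0.47880916 -0.05283251  0.29859492]
dot [-0.001  -0.0004]
top edge [-0.0237 -0.0018]
front edge [ 0.0125 -0.0004]
nose [ 0.0172 -0.0002]
[317.7, 283.8] [0.0178 0.0014]
[313.3, 135.7] [-0.0687 -0.0045]
[316.2, 179.1] [-0.0388 -0.0017]
[312.9, 235.0] [ 0.0005 -0.0024]
[317.0, 137.5] [-0.0653 -0.0023]
```

View pics/c4.png

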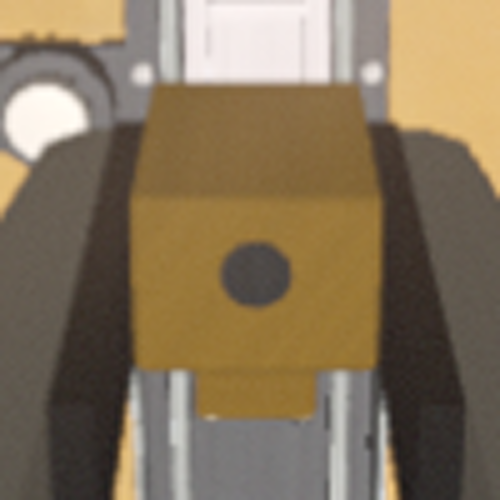

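Request:
{"method": "carry_out", "body": {
  "increments": [
    {"hand": 10, "travel": [50, 2, -60], "delta_rot": [0, 0, 0]},
    {"hand": 10, "travel": [50, 2, -120], "delta_rot": [0, 0, 0]},
    {"hand": 10, "travel": [50, 2, -180], "delta_rot": [0, 0, 0]},
    {"hand": 10, "travel": [50, 2, -230], "delta_rot": [0, 0, 0]},
    {"hand": 10, "travel": [50, 2, -255], "delta_rot": [0, 0, 0]},
    {"hand": 10, "travel": [50, 2, -262], "delta_rot": [0, 0, 0]},
    {"hand": 10, "travel": [50, 2, -264], "delta_rot": [0, 0, 0]},
    {"hand": 10, "travel": [50, 2, -266], "delta_rot": [0, 0, 0]},
    {"hand": 10, "travel": [50, 2, -268], "delta_rot": [0, 0, 0]},
    {"hand": 10, "travel": [50, 2, -270], "delta_rot": [0, 0, 0]},
    {"hand": 10, "travel": [50, 2, -272], "delta_rot": [0, 0, 0]},
    {"hand": 10, "travel": [50, 2, -272], "delta_rot": [0, 0, 0]},
    {"hand": 10, "travel": [50, 2, -272], "delta_rot": [0, 0, 0]}
  ]
}}

```text
t: 11.12
ee_pos: [0.5288, -0.0509, 0.0266]
tool_rot: [3.142, -0.0, 1.612]
ft_force: [-0.7, -0.3, -1.4]
finger_gap: 0.0275
```

Request:
{"method": "carry_out", "body": {
  "increments": [
    {"hand": 10, "travel": [0, 0, -2], "delta_rot": [0, 0, 0]},
    {"hand": 10, "travel": [0, 0, -4], "delta_rot": [0, 0, 0]},
    {"hand": 10, "travel": [0, 0, -4], "delta_rot": [0, 0, 0]}
  ]
}}

```text
t: 11.5
ee_pos: [0.5286, -0.0509, 0.0224]
tool_rot: [-3.141, -0.0, 1.612]
ft_force: [0.4, 0.4, -1.7]
finger_gap: 0.0277
```

Request:
{"method": "carry_out", "body": {
  "increments": [
    {"hand": 46, "travel": [0, 0, 0], "delta_rot": [0, 0, 0]},
    {"hand": 46, "travel": [0, 0, 0], "delta_rot": [0, 0, 0]},
    {"hand": 46, "travel": [0, 0, 0], "delta_rot": [0, 0, 0]},
    {"hand": 46, "travel": [0, 0, 20], "delta_rot": [0, 0, 0]},
    {"hand": 46, "travel": [0, 0, 50], "delta_rot": [0, 0, 0]},
    {"hand": 46, "travel": [-15, -1, 60], "delta_rot": [0, 0, 0]},
    {"hand": 46, "travel": [-34, -1.5, 60], "delta_rot": [0, 0, 0]},
    {"hand": 46, "travel": [-34, -1.5, 60], "delta_rot": [0, 0, 0]},
    {"hand": 46, "travel": [-34, -1.5, 30], "delta_rot": [0, 0, 0]},
    {"hand": 46, "travel": [-34, -1.5, 10], "delta_rot": [0, 0, 0]},
    {"hand": 46, "travel": [-34, -1.5, 0], "delta_rot": [0, 0, 0]},
    {"hand": 46, "travel": [-34, -1.5, 0], "delta_rot": [0, 0, 0]},
    {"hand": 46, "travel": [-34, -1.5, 0], "delta_rot": [0, 0, 0]},
    {"hand": 10, "travel": [-34, -1.5, 0], "delta_rot": [0, 0, 0]},
    {"hand": 10, "travel": [-34, -1.5, 0], "delta_rot": [0, 0, 0]},
    {"hand": 10, "travel": [-34, -1.5, 0], "delta_rot": [0, 0, 0]},
    {"hand": 10, "travel": [-34, -1.5, 0], "delta_rot": [0, 0, 0]},
    {"hand": 10, "travel": [-34, -1.5, 20], "delta_rot": [0, 0, 0]},
    {"hand": 10, "travel": [-34, -1.5, 60], "delta_rot": [0, 0, 0]},
    {"hand": 10, "travel": [-34, -1.5, 60], "delta_rot": [0, 0, 0]}
  ]
}}

```text
t: 14.0
ee_pos: [0.4964, -0.0524, 0.0843]
tool_rot: [3.137, -0.0, 1.612]
ft_force: [-0.4, 0.9, -1.9]
finger_gap: 0.0276
```

Now I rotate it by -180°, a little higher.

Request:
{"method": "carry_out", "body": {
  "increments": [
    {"hand": 10, "travel": [0, 0, 30], "delta_rot": [0, 0, -10]},
    {"hand": 10, "travel": [0, 0, 50], "delta_rot": [0, 0, -20]},
    {"hand": 10, "travel": [0, 0, 50], "delta_rot": [0, 0, -30]},
    {"hand": 10, "travel": [0, 0, 50], "delta_rot": [0, 0, -40]},
    {"hand": 10, "travel": [0, 0, 50], "delta_rot": [0, 0, -50]},
    {"hand": 10, "travel": [0, 0, 50], "delta_rot": [0, 0, -60]},
    {"hand": 10, "travel": [0, 0, 50], "delta_rot": [0, 0, -70]},
    {"hand": 10, "travel": [0, 0, 50], "delta_rot": [0, 0, -80]},
    {"hand": 10, "travel": [0, 0, 50], "delta_rot": [0, 0, -90]},
    {"hand": 10, "travel": [0, 0, 50], "delta_rot": [0, 0, -100]},
    {"hand": 10, "travel": [0, 0, 50], "delta_rot": [0, 0, -110]},
    {"hand": 10, "travel": [0, 0, 50], "delta_rot": [0, 0, -120]},
    {"hand": 10, "travel": [0, 0, 50], "delta_rot": [0, 0, -130]},
    {"hand": 10, "travel": [0, 0, 50], "delta_rot": [0, 0, -140]},
    {"hand": 10, "travel": [0, 0, 50], "delta_rot": [0, 0, -150]},
    {"hand": 10, "travel": [0, 0, 50], "delta_rot": [0, 0, -160]},
    {"hand": 10, "travel": [0, 0, 50], "delta_rot": [0, 0, -170]},
    {"hand": 10, "travel": [0, 0, 50], "delta_rot": [0, 0, -179]},
    {"hand": 10, "travel": [0, 0, 50], "delta_rot": [0, 0, -179]},
    {"hand": 10, "travel": [0, 0, 50], "delta_rot": [0, 0, -179]}
  ]
}}

```text
t: 16.5
ee_pos: [0.4944, -0.0524, 0.1319]
tool_rot: [3.14, -0.0, -1.51]
ft_force: [-0.2, 0.4, -1.8]
finger_gap: 0.0278
```

Run:
```python
from h import *
s=sensors.observe();e=s['ee_pos'];print(e,s['tool_rot'],s['joint_positions'],s['finger_gap'])
p=snap('wrist','w5.png');t=snap('top')
i=p['img'][:,160:480,::-1]
j=cv2.resize(t['img'][165:285,365:461,::-1],(320,400),interpolation=cv2.INTER_CUBIC)
cv2.imwrite('pics/c5.png',cv2.hconcat([i,j]))
for k in ['nest_0']:
  for d in finder.tip_of(k,p)[:4]: print(k,np.round(d['uv']),round(d['p'],2),at(p,d['uv'],.009)[:2].round(4))
for d in finder.tip_of('blank_0_nose',p)[:3]: print(d['uv'],(at(p,d['uv'],e[2]+.0195)[:2]-e[:2]).round(4),at(p,d['uv'],.0415).round(4))
```

```text
[ 0.49441024 -0.05240588  0.13193614] [ 3.14046431e+00 -3.24567461e-04 -1.50982081e+00] [-0.96033532  0.84648066  1.45499257  2.09571879 -0.95050527  1.15199364
 -0.55468257] 0.027824850533193723
nest_0 [313. 125.] 0.92 [ 0.5639 -0.0455]
nest_0 [318. 195.] 0.87 [ 0.4927 -0.0557]
nest_0 [315. 224.] 0.72 [ 0.4597 -0.054 ]
nest_0 [311. 162.] 0.56 [ 0.5271 -0.0457]
[317.2, 148.0] [0.0632 0.0028] [ 0.5453 -0.0509  0.0415]
```

View pics/c5.png

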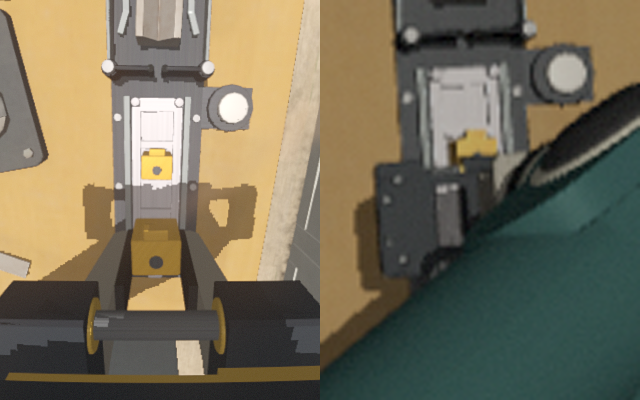

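The wrist view shows the held blank with its nose now forward and the other blank seated nose forward in nest 2. The top view is mostly hidden by the arm. Next I lower this blank into nest 1.

Request:
{"method": "carry_out", "body": {
  "increments": [
    {"hand": 10, "travel": [-0.5, 0, -50], "delta_rot": [0, 0, -1]},
    {"hand": 10, "travel": [-0.5, 0, -90], "delta_rot": [0, 0, -1]},
    {"hand": 10, "travel": [-0.5, 0, -97], "delta_rot": [0, 0, -1]},
    {"hand": 10, "travel": [-0.5, 0, -100], "delta_rot": [0, 0, -1]},
    {"hand": 10, "travel": [-0.5, 0, -103], "delta_rot": [0, 0, -1]},
    {"hand": 10, "travel": [-0.5, 0, -105], "delta_rot": [0, 0, -1]},
    {"hand": 10, "travel": [-0.5, 0, -107], "delta_rot": [0, 0, -1]},
    {"hand": 10, "travel": [-0.5, 0, -107], "delta_rot": [0, 0, -1]}
  ]
}}

```text
t: 17.7
ee_pos: [0.4952, -0.0524, 0.0284]
tool_rot: [-3.139, 0.002, -1.53]
ft_force: [-6.1, 2.7, 24.0]
finger_gap: 0.0277
```

Request:
{"method": "carry_out", "body": {
  "increments": [
    {"hand": 10, "travel": [0, 0, 6], "delta_rot": [0, 0, 0]},
    {"hand": 10, "travel": [0, 0, 30], "delta_rot": [0, 0, 0]},
    {"hand": 10, "travel": [0, 0, 60], "delta_rot": [0, 0, 0]},
    {"hand": 10, "travel": [0, 0, 60], "delta_rot": [0, 0, 0]},
    {"hand": 10, "travel": [0, 0, 60], "delta_rot": [0, 0, 0]}
  ]
}}

```text
t: 18.32
ee_pos: [0.494, -0.0519, 0.085]
tool_rot: [3.141, 0.001, -1.529]
ft_force: [0.3, 0.2, -1.3]
finger_gap: 0.0277
```

Run:
```python
from h import *
s=sensors.observe();e=s['ee_pos'];print(e,s['tool_rot'],s['joint_positions'][2])
p=snap('wrist','w6.png')
a=cv2.resize(p['img'][215:285,280:360,::-1],(400,350),interpolation=cv2.INTER_CUBIC)
b=cv2.resize(p['img'][70:245,270:370,::-1],(340,595),interpolation=cv2.INTER_CUBIC)
c=np.zeros((595,740,3),np.uint8);c[:350,:400]=a;c[:,400:]=b
cv2.imwrite('pics/c6.png',c)
```

```text
[ 0.49400778 -0.05185271  0.08500821] [ 3.14098430e+00  5.96823675e-04 -1.52928140e+00] 1.3583922651876812
```

View pics/c6.png

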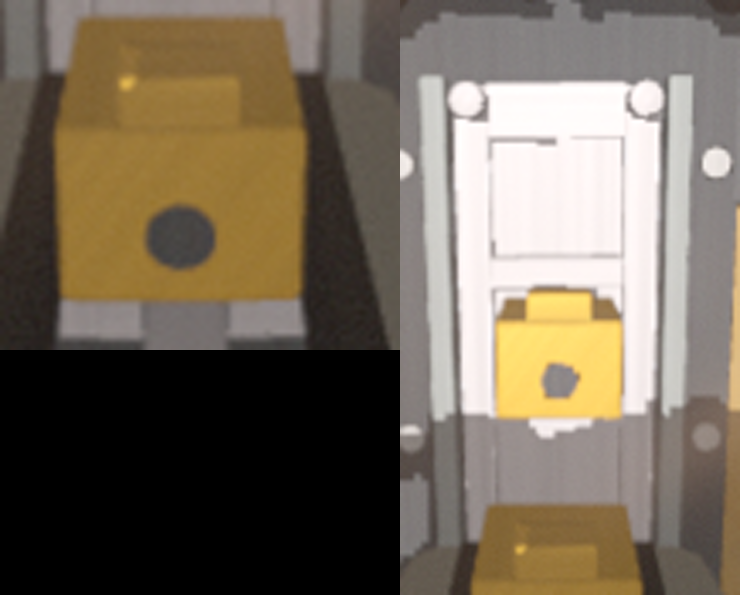

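Run:
```python
from h import *
p=snap('wrist');e=sensors.observe()['ee_pos'];print(e,p['origin'])
f=lambda c:(280+c[0]/5-.4,215+c[1]/5-.4)
g=lambda c:(270+(c[0]-400)/3.4-.35,70+c[1]/3.4-.35)
for n,c in [('dot',(180,237)),('front',(180,128)),('back',(180,298)),('nose',(180,78)),('L',(58,220)),('R',(304,220))]:
    print(n,(at(p,f(c),e[2]+.0246)[:2]-e[:2]).round(4))
for n,c,z in [('seated dot',(560,380),.047),('s front',(558,322),.047),('s back',(558,415),.047),('nest3 front',(556,138),.015),('nest3 front lo',(556,143),.009),('nest3 back',(556,256),.015),('nest2 front',(556,288),.015),('n3L',(490,200),.015),('n3R',(624,200),.015),('carrier front',(556,82),.015),('rimL',(455,200),.015),('rimR',(662,200),.015)]:
    print(n,at(p,g(c),z)[:2].round(4))
```

```text
[ 0.49371234 -0.05208418  0.08470906] [ 0.57387056 -0.04918652  0.25537926]
dot [ 0.0004 -0.0002]
front [0.0137 0.0004]
back [-0.0074 -0.0005]
nose [0.0196 0.0006]
L [0.0019 0.0136]
R [ 0.0031 -0.0139]
seated dot [ 0.5262 -0.0517]
s front [ 0.5388 -0.0507]
s back [ 0.5183 -0.0515]
nest3 front [ 0.5768 -0.0487]
nest3 front lo [ 0.5757 -0.0487]
nest3 back [ 0.5494 -0.0498]
nest2 front [ 0.5417 -0.0501]
n3L [ 0.562  -0.0336]
n3R [ 0.5633 -0.0654]
carrier front [ 0.5893 -0.0482]
rimL [ 0.5617 -0.0252]
rimR [ 0.5637 -0.0744]
```

Request:
{"method": "carry_out", "body": {
  "increments": [
    {"hand": 10, "travel": [-4.5, -0.3, -30], "delta_rot": [0, 0, 0]},
    {"hand": 10, "travel": [-4.5, -0.3, -50], "delta_rot": [0, 0, 0]},
    {"hand": 10, "travel": [-4.5, -0.3, -53], "delta_rot": [0, 0, 0]},
    {"hand": 10, "travel": [-4.5, -0.3, -55], "delta_rot": [0, 0, 0]},
    {"hand": 10, "travel": [-4.5, -0.3, -57], "delta_rot": [0, 0, 0]},
    {"hand": 10, "travel": [-4.5, -0.3, -59], "delta_rot": [0, 0, 0]},
    {"hand": 10, "travel": [-4.5, -0.3, -59], "delta_rot": [0, 0, 0]}
  ]
}}

```text
t: 19.3
ee_pos: [0.4899, -0.0526, 0.0267]
tool_rot: [-3.141, 0.0, -1.53]
ft_force: [-0.0, 0.2, -2.2]
finger_gap: 0.0277
```

Request:
{"method": "carry_out", "body": {
  "increments": [
    {"hand": 10, "travel": [0, 0, -2], "delta_rot": [0, 0, 0]},
    {"hand": 10, "travel": [0, 0, -4], "delta_rot": [0, 0, 0]},
    {"hand": 46, "travel": [0, 0, -4], "delta_rot": [0, 0, 0]},
    {"hand": 46, "travel": [0, 0, -4], "delta_rot": [0, 0, 0]},
    {"hand": 46, "travel": [0, 0, -4], "delta_rot": [0, 0, 0]},
    {"hand": 46, "travel": [0, 0, 20], "delta_rot": [0, 0, 0]},
    {"hand": 46, "travel": [0, 0, 70], "delta_rot": [0, 0, 0]},
    {"hand": 46, "travel": [0, 0, 120], "delta_rot": [0, 0, 0]},
    {"hand": 70, "travel": [0, 0, 170], "delta_rot": [0, 0, 10]},
    {"hand": 70, "travel": [0, 0, 200], "delta_rot": [0, 0, 20]},
    {"hand": 70, "travel": [0, 0, 200], "delta_rot": [0, 0, 30]},
    {"hand": 70, "travel": [0, 0, 200], "delta_rot": [0, 0, 40]},
    {"hand": 70, "travel": [0, 0, 200], "delta_rot": [0, 0, 50]},
    {"hand": 70, "travel": [0, 0, 200], "delta_rot": [0, 0, 60]},
    {"hand": 70, "travel": [0, 0, 200], "delta_rot": [0, 0, 70]},
    {"hand": 70, "travel": [0, 0, 200], "delta_rot": [0, 0, 80]},
    {"hand": 70, "travel": [0, 0, 200], "delta_rot": [0, 0, 90]}
  ]
}}

```text
t: 21.42
ee_pos: [0.4896, -0.0527, 0.2266]
tool_rot: [-3.141, -0.0, 0.046]
ft_force: [-0.2, -0.1, 0.0]
finger_gap: 0.0701
```

Request:
{"method": "carry_out", "body": {
  "increments": [
    {"hand": 70, "travel": [10, 0, 20], "delta_rot": [0, 0, 10]},
    {"hand": 70, "travel": [20, 0, 40], "delta_rot": [0, 0, 20]},
    {"hand": 70, "travel": [30, 0, 60], "delta_rot": [0, 0, 30]},
    {"hand": 70, "travel": [40, 0, 80], "delta_rot": [0, 0, 40]},
    {"hand": 70, "travel": [50, 0, 80], "delta_rot": [0, 0, 50]},
    {"hand": 70, "travel": [60, 0, 80], "delta_rot": [0, 0, 60]},
    {"hand": 70, "travel": [80, 0, 80], "delta_rot": [0, 0, 70]},
    {"hand": 70, "travel": [100, 2, 80], "delta_rot": [0, 0, 80]},
    {"hand": 70, "travel": [100, 4, 80], "delta_rot": [0, 0, 90]},
    {"hand": 70, "travel": [100, 4, 80], "delta_rot": [0, 0, 90]},
    {"hand": 70, "travel": [100, 4, 80], "delta_rot": [0, 0, 90]}
  ]
}}

```text
t: 22.8
ee_pos: [0.5895, -0.049, 0.3066]
tool_rot: [-3.142, -0.0, 1.608]
ft_force: [0.2, -0.7, -0.2]
finger_gap: 0.0699
```

Run:
```python
from h import *
s=sensors.observe();e=s['ee_pos'];print(e,s['tool_rot'],s['joint_positions'])
p=snap('wrist','w7.png')
for k,z in [('v_block',.004),('gate',.028),('blank_0_nose',.0415),('start_top',.03)]:
  for d in finder.tip_of(k,p)[:3]: print(k,np.round(d['uv']),round(d['p'],2),at(p,d['uv'],z)[:2].round(4))
cv2.imwrite('pics/c7.png',cv2.resize(p['img'][80:300,250:400,::-1],None,fx=2.7,fy=2.7,interpolation=cv2.INTER_CUBIC))
```

```text
[ 0.5895208  -0.0489608   0.30658155] [-3.14153598e+00 -2.28515345e-04  1.60832245e+00] [-0.61336181  0.35185372  0.83360259  1.68508635 -0.27467493  1.22696646
  1.89176082]
v_block [504. 172.] 0.85 [0.591  0.2694]
v_block [316. 208.] 0.67 [ 0.6667 -0.0464]
v_block [315.  81.] 0.43 [ 0.4612 -0.055 ]
gate [317. 179.] 0.73 [ 0.6095 -0.0467]
gate [400. 230.] 0.73 [0.6908 0.0953]
blank_0_nose [318. 137.] 0.75 [ 0.5434 -0.0472]
start_top [577. 166.] 0.6 [0.5714 0.3753]
start_top [273. 160.] 0.47 [ 0.5821 -0.1161]
```

View pics/c7.png

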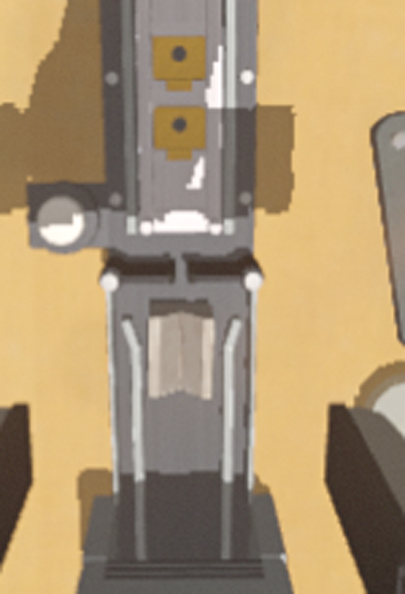

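Run:
```python
from h import *
p=snap('wrist');q=snap('top')
f=lambda c:(250+c[0]/2.7-.3,80+c[1]/2.7-.3)
C=[at(p,f(c),.038)[:2] for c in [(148,318),(213,318),(213,397),(148,397)]]
print(np.round(C,4),np.mean(C,0))
for z,c in [(.054,(108,282)),(.054,(253,282)),(.025,(117,480)),(.025,(250,480)),(.014,(130,380)),(.014,(232,380))]: print(at(p,f(c),z)[:2].round(4))
print([ (np.round(d['uv']),round(d['p'],2),at(q,d['uv'],.004)[:2].round(4)) for d in finder.tip_of('v_block',q)[:3]])
print([ (np.round(d['uv']),round(d['p'],2),at(q,d['uv'],0)[:2].round(4)) for d in finder.tip_of('tray',q)[:3]])
```

```text
[[ 0.6383 -0.0646]
 [ 0.6368 -0.0267]
 [ 0.6863 -0.0241]
 [ 0.6879 -0.0632]] [ 0.66231186 -0.04466045]
[ 0.6137 -0.087 ]
[ 0.6105 -0.0065]
[ 0.7512 -0.0818]
[0.7478 0.0036]
[ 0.6865 -0.0755]
[ 0.6839 -0.0112]
[(array([273., 182.]), 0.82, array([0.6006, 0.2663]))]
[(array([218., 197.]), 0.64, array([0.5681, 0.3998]))]
```

Request:
{"method": "carry_out", "body": {
  "increments": [
    {"hand": 58, "travel": [40, 2, -40], "delta_rot": [0, 0, 0]},
    {"hand": 58, "travel": [73, 4, -90], "delta_rot": [0, 0, 0]},
    {"hand": 58, "travel": [73, 4, -150], "delta_rot": [0, 0, 0]},
    {"hand": 58, "travel": [73, 4, -200], "delta_rot": [0, 0, 0]},
    {"hand": 58, "travel": [73, 4, -240], "delta_rot": [0, 0, 0]},
    {"hand": 58, "travel": [73, 4, -265], "delta_rot": [0, 0, 0]},
    {"hand": 58, "travel": [73, 4, -279], "delta_rot": [0, 0, 0]},
    {"hand": 58, "travel": [73, 4, -279], "delta_rot": [0, 0, 0]},
    {"hand": 20, "travel": [73, 4, -279], "delta_rot": [0, 0, 0]},
    {"hand": 20, "travel": [73, 4, -279], "delta_rot": [0, 0, 0]},
    {"hand": 20, "travel": [73, 4, -279], "delta_rot": [0, 0, 0]},
    {"hand": 20, "travel": [73, 4, -279], "delta_rot": [0, 0, 0]},
    {"hand": 20, "travel": [73, 4, -270], "delta_rot": [0, 0, 0]},
    {"hand": 20, "travel": [73, 4, -250], "delta_rot": [0, 0, 0]},
    {"hand": 20, "travel": [73, 4, -250], "delta_rot": [0, 0, 0]}
  ]
}}

```text
t: 25.12
ee_pos: [0.6641, -0.0449, 0.0587]
tool_rot: [3.138, 0.0, 1.612]
ft_force: [0.2, -1.0, -3.2]
finger_gap: 0.0377
```

Request:
{"method": "carry_out", "body": {
  "increments": [
    {"hand": 20, "travel": [0, 0, 60], "delta_rot": [0, 0, 0]},
    {"hand": 20, "travel": [-10, 0, 120], "delta_rot": [0, 0, 0]},
    {"hand": 20, "travel": [-30, 0, 180], "delta_rot": [0, 0, 0]},
    {"hand": 20, "travel": [-50, 0, 240], "delta_rot": [0, 0, 0]},
    {"hand": 20, "travel": [-70, 0, 300], "delta_rot": [0, 0, 0]},
    {"hand": 20, "travel": [-90, 20, 330], "delta_rot": [0, 0, 0]},
    {"hand": 20, "travel": [-97, 70, 330], "delta_rot": [0, 0, 0]},
    {"hand": 20, "travel": [-97, 120, 330], "delta_rot": [0, 0, 0]},
    {"hand": 20, "travel": [-97, 170, 330], "delta_rot": [0, 0, 0]},
    {"hand": 20, "travel": [-97, 220, 330], "delta_rot": [0, 0, 0]},
    {"hand": 20, "travel": [-97, 270, 330], "delta_rot": [0, 0, 0]},
    {"hand": 20, "travel": [-97, 320, 330], "delta_rot": [0, 0, 0]},
    {"hand": 20, "travel": [-97, 370, 300], "delta_rot": [0, 0, 0]},
    {"hand": 20, "travel": [-97, 420, 260], "delta_rot": [0, 0, 0]},
    {"hand": 20, "travel": [-97, 445, 200], "delta_rot": [0, 0, 0]},
    {"hand": 20, "travel": [-97, 445, 150], "delta_rot": [0, 0, 0]},
    {"hand": 20, "travel": [-97, 445, 100], "delta_rot": [0, 0, 0]},
    {"hand": 20, "travel": [-97, 445, 100], "delta_rot": [0, 0, 0]},
    {"hand": 20, "travel": [-97, 445, 100], "delta_rot": [0, 0, 0]},
    {"hand": 20, "travel": [-97, 445, 100], "delta_rot": [0, 0, 0]}
  ]
}}

```text
t: 27.62
ee_pos: [0.5674, 0.401, 0.1597]
tool_rot: [3.138, -0.003, 1.612]
ft_force: [0.5, 1.0, -3.0]
finger_gap: 0.0373
```

Run:
```python
from h import *
s=sensors.observe();e=s['ee_pos'];print(e,s['tool_rot'],s['joint_positions'],s['finger_gap'])
p=snap('wrist','w8.png')
cv2.imwrite('pics/w8.png',p['img'][:,:,::-1])
for d in finder.tip_of('tray',p)[:3]: print(np.round(d['uv']),round(d['p'],2),at(p,d['uv'],0)[:2].round(4))
for c in [(.515,.345,.0),(.515,.455,0),(.625,.345,0),(.625,.455,0)]: print(proj(p,c).round())
```

```text
[0.56744103 0.40103764 0.15972715] [ 3.13771647e+00 -2.91480564e-03  1.61160150e+00] [-1.08179671  0.65657362  0.63275382  1.56470282 -0.42808511  1.05713106
  1.27473914] 0.03727069120371475
[314. 189.] 0.72 [0.5742 0.3989]
[268. 136.]
[365. 140.]
[268. 228.]
[358. 231.]
```

View pics/w8.png

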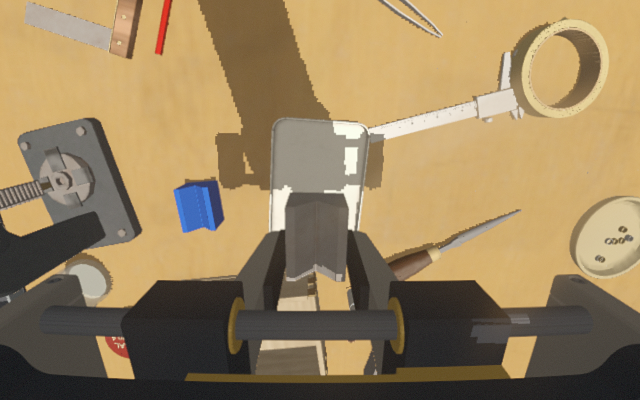

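The V block hangs over the tray (tray near pixel (320,165), blue look-alike at (200,205), untouched). I lower it now.

Request:
{"method": "carry_out", "body": {
  "increments": [
    {"hand": 20, "travel": [0, 0, -60], "delta_rot": [0, 0, 0]},
    {"hand": 20, "travel": [0, 0, -100], "delta_rot": [0, 0, 0]},
    {"hand": 20, "travel": [0, 0, -120], "delta_rot": [0, 0, 0]},
    {"hand": 20, "travel": [0, 0, -128], "delta_rot": [0, 0, 0]},
    {"hand": 20, "travel": [0, 0, -131], "delta_rot": [0, 0, 0]},
    {"hand": 20, "travel": [0, 0, -133], "delta_rot": [0, 0, 0]},
    {"hand": 20, "travel": [0, 0, -133], "delta_rot": [0, 0, 0]},
    {"hand": 56, "travel": [0, 0, -133], "delta_rot": [0, 0, 0]},
    {"hand": 56, "travel": [0, 0, -133], "delta_rot": [0, 0, 0]},
    {"hand": 56, "travel": [0, 0, -133], "delta_rot": [0, 0, 0]},
    {"hand": 56, "travel": [0, 0, -110], "delta_rot": [0, 0, 0]},
    {"hand": 56, "travel": [0, 0, -60], "delta_rot": [0, 0, 0]},
    {"hand": 56, "travel": [0, 0, 0], "delta_rot": [0, 0, 0]},
    {"hand": 56, "travel": [-30, 0, 60], "delta_rot": [0, 0, 0]},
    {"hand": 56, "travel": [-60, 0, 120], "delta_rot": [0, 0, 0]},
    {"hand": 56, "travel": [-90, -30, 180], "delta_rot": [0, 0, 0]},
    {"hand": 56, "travel": [-110, -80, 200], "delta_rot": [0, 0, 0]},
    {"hand": 56, "travel": [-130, -130, 200], "delta_rot": [0, 0, 0]},
    {"hand": 56, "travel": [-150, -180, 200], "delta_rot": [0, 0, 0]},
    {"hand": 56, "travel": [-160, -230, 200], "delta_rot": [0, 0, 0]}
  ]
}}

```text
t: 30.22
ee_pos: [0.4051, 0.1682, 0.3576]
tool_rot: [3.141, -0.003, 1.612]
ft_force: [-0.0, 0.2, 0.4]
finger_gap: 0.0563
```

Run:
```python
from h import *
s=sensors.observe();e=s['ee_pos'];print(e,s['tool_rot'],s['ft_force'])
p=snap('scene','s9.png');q=snap('top')
a=cv2.resize(p['img'][130:310,210:470,::-1],(400,277),interpolation=cv2.INTER_CUBIC)
b=cv2.resize(q['img'][140:275,180:440,::-1],(400,208),interpolation=cv2.INTER_CUBIC)
cv2.imwrite('pics/c9.png',cv2.vconcat([a,b]))
for k,z in [('v_block',.002),('carrier_grip',.046),('carrier',.004)]:
  for pp in (p,q):
    for d in finder.tip_of(k,pp)[:3]: print(k,np.round(d['uv']),round(d['p'],2),at(pp,d['uv'],z)[:2].round(4))
```

```text
[0.4051446  0.16815476 0.35756676] [ 3.14120418e+00 -3.01316199e-03  1.61153082e+00] [-0.04555965  0.17594695  0.38051245]
v_block [249. 175.] 0.81 [0.5579 0.4027]
v_block [290. 187.] 0.59 [0.6014 0.2754]
v_block [273. 189.] 0.92 [0.5861 0.268 ]
v_block [216. 197.] 0.85 [0.5685 0.4022]
v_block [408. 197.] 0.56 [ 0.5636 -0.0514]
carrier_grip [340. 278.] 0.7 [ 0.4339 -0.0525]
carrier_grip [357. 270.] 0.63 [ 0.4752 -0.0634]
carrier_grip [416. 252.] 0.92 [ 0.4359 -0.059 ]
carrier [363. 274.] 0.65 [ 0.5038 -0.0591]
carrier [410. 221.] 0.68 [ 0.506  -0.0537]
carrier [407. 209.] 0.33 [ 0.5356 -0.0468]
```

View pics/c9.png

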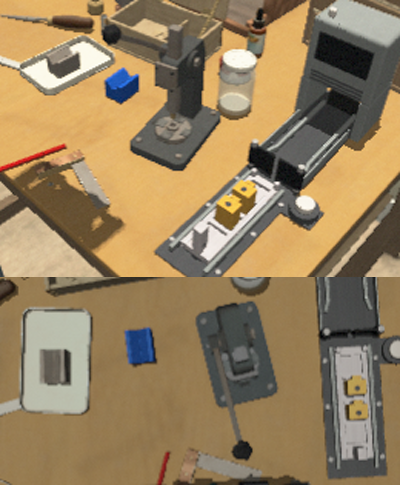

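Both checks agree: the V block is in the tray and both blanks sit nose forward in nests 1 and 2. I now move above the carrier's grip block.

Request:
{"method": "carry_out", "body": {
  "increments": [
    {"hand": 40, "travel": [0, -50, 0], "delta_rot": [0, 0, 0]},
    {"hand": 40, "travel": [5, -100, 0], "delta_rot": [0, 0, 0]},
    {"hand": 40, "travel": [10, -150, 0], "delta_rot": [0, 0, 0]},
    {"hand": 40, "travel": [20, -200, 0], "delta_rot": [0, 0, 0]},
    {"hand": 40, "travel": [25, -224, -50], "delta_rot": [0, 0, 0]},
    {"hand": 40, "travel": [25, -224, -110], "delta_rot": [0, 0, 0]},
    {"hand": 40, "travel": [25, -224, -170], "delta_rot": [0, 0, 0]},
    {"hand": 40, "travel": [25, -224, -200], "delta_rot": [0, 0, 0]},
    {"hand": 40, "travel": [25, -224, -200], "delta_rot": [0, 0, 0]},
    {"hand": 40, "travel": [25, -224, -200], "delta_rot": [0, 0, 0]}
  ]
}}

```text
t: 31.88
ee_pos: [0.432, -0.0541, 0.158]
tool_rot: [3.14, 0.001, 1.612]
ft_force: [-0.4, 0.1, 0.8]
finger_gap: 0.04
```

Run:
```python
from h import *
s=sensors.observe();e=s['ee_pos'];print(e,s['tool_rot'],s['joint_positions'])
p=snap('wrist')
for d in finder.tip_of('carrier_grip',p)[:3]: print(np.round(d['uv'],1),round(d['p'],2),at(p,d['uv'],.046)[:2].round(4))
u=proj(p,(.430,-.0557,.056)).astype(int);print(u)
x,y=u; cv2.imwrite('pics/c10.png',cv2.resize(p['img'][max(0,y-60):y+60,x-70:x+70,::-1],None,fx=5,fy=5,interpolation=cv2.INTER_CUBIC))
```

```text
[ 0.43203814 -0.05409007  0.15800159] [3.13970438e+00 5.45397583e-04 1.61155675e+00] [-0.97962432  0.35426913  1.23556945  2.21046052 -0.44721939  0.8594628
  2.14985337]
[315.7 194. ] 0.69 [ 0.431  -0.0546]
[318.2 237.8] 0.44 [ 0.479 -0.05 ]
[314 195]
```

View pics/c10.png

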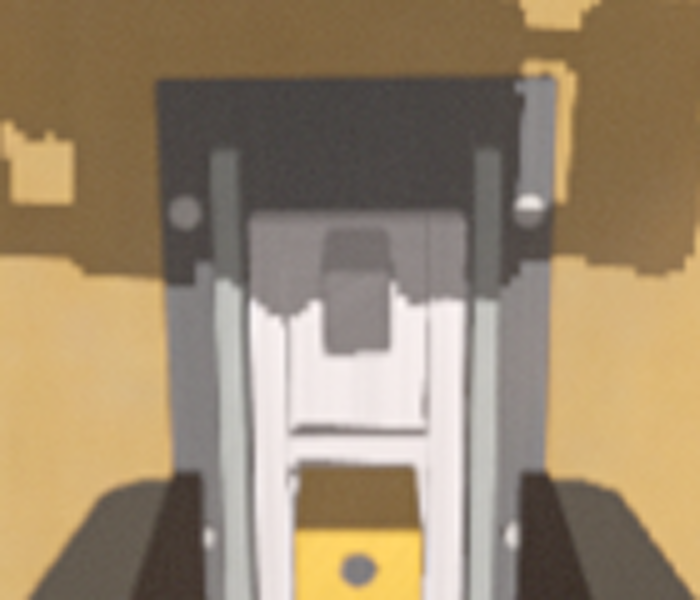

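Request:
{"method": "carry_out", "body": {
  "increments": [
    {"hand": 40, "travel": [0, -1, -60], "delta_rot": [0, 0, 0]},
    {"hand": 40, "travel": [0, -1, -110], "delta_rot": [0, 0, 0]},
    {"hand": 40, "travel": [0, -1, -131], "delta_rot": [0, 0, 0]},
    {"hand": 40, "travel": [0, -1, -131], "delta_rot": [0, 0, 0]},
    {"hand": 40, "travel": [0, -1, -131], "delta_rot": [0, 0, 0]},
    {"hand": 5, "travel": [0, -1, -131], "delta_rot": [0, 0, 0]},
    {"hand": 5, "travel": [0, -1, -131], "delta_rot": [0, 0, 0]},
    {"hand": 5, "travel": [0, -1, -131], "delta_rot": [0, 0, 0]},
    {"hand": 5, "travel": [0, -1, -131], "delta_rot": [0, 0, 0]},
    {"hand": 5, "travel": [0, -1, -131], "delta_rot": [0, 0, 0]}
  ]
}}

```text
t: 33.22
ee_pos: [0.4313, -0.0547, 0.026]
tool_rot: [3.141, -0.0, 1.612]
ft_force: [-0.8, 0.4, 7.7]
finger_gap: 0.0137
```

Request:
{"method": "carry_out", "body": {
  "increments": [
    {"hand": 5, "travel": [5, 0.2, 0.5], "delta_rot": [0, 0, 0]},
    {"hand": 5, "travel": [15, 0.7, 0.5], "delta_rot": [0, 0, 0]},
    {"hand": 5, "travel": [25, 1.1, 0.5], "delta_rot": [0, 0, 0]},
    {"hand": 5, "travel": [35, 1.6, 0.5], "delta_rot": [0, 0, 0]},
    {"hand": 5, "travel": [45, 2.1, 0.5], "delta_rot": [0, 0, 0]},
    {"hand": 5, "travel": [55, 2.5, 0.5], "delta_rot": [0, 0, 0]},
    {"hand": 5, "travel": [65, 3.0, 0.5], "delta_rot": [0, 0, 0]},
    {"hand": 5, "travel": [75, 3.4, 0.5], "delta_rot": [0, 0, 0]},
    {"hand": 5, "travel": [85, 3.9, 0.5], "delta_rot": [0, 0, 0]},
    {"hand": 5, "travel": [95, 4.4, 0.5], "delta_rot": [0, 0, 0]},
    {"hand": 5, "travel": [95, 4.4, 0.5], "delta_rot": [0, 0, 0]}
  ]
}}

```text
t: 34.6
ee_pos: [0.5231, -0.0506, 0.0254]
tool_rot: [-3.136, -0.001, 1.611]
ft_force: [-5.1, -1.7, 2.3]
finger_gap: 0.014
```

Request:
{"method": "carry_out", "body": {
  "increments": [
    {"hand": 5, "travel": [10, 0.5, 0.5], "delta_rot": [0, 0, 0]},
    {"hand": 5, "travel": [20, 0.9, 0.5], "delta_rot": [0, 0, 0]},
    {"hand": 5, "travel": [30, 1.4, 0.5], "delta_rot": [0, 0, 0]},
    {"hand": 5, "travel": [40, 1.8, 0.5], "delta_rot": [0, 0, 0]},
    {"hand": 5, "travel": [50, 2.3, 0.5], "delta_rot": [0, 0, 0]},
    {"hand": 5, "travel": [60, 2.8, 0.5], "delta_rot": [0, 0, 0]},
    {"hand": 5, "travel": [70, 3.2, 0.5], "delta_rot": [0, 0, 0]},
    {"hand": 5, "travel": [80, 3.7, 0.5], "delta_rot": [0, 0, 0]},
    {"hand": 5, "travel": [90, 4.1, 0.5], "delta_rot": [0, 0, 0]},
    {"hand": 5, "travel": [100, 4.6, 0.5], "delta_rot": [0, 0, 0]},
    {"hand": 5, "travel": [100, 4.6, 0.5], "delta_rot": [0, 0, 0]}
  ]
}}

```text
t: 35.98
ee_pos: [0.6274, -0.0456, 0.0267]
tool_rot: [3.139, 0.001, 1.612]
ft_force: [0.9, 0.6, -6.8]
finger_gap: 0.0135
```

Request:
{"method": "carry_out", "body": {
  "increments": [
    {"hand": 5, "travel": [5, 0.2, 0], "delta_rot": [0, 0, 0]},
    {"hand": 5, "travel": [10, 0.5, 0], "delta_rot": [0, 0, 0]},
    {"hand": 5, "travel": [15, 0.7, 0], "delta_rot": [0, 0, 0]},
    {"hand": 5, "travel": [20, 0.9, 0], "delta_rot": [0, 0, 0]},
    {"hand": 5, "travel": [25, 1.1, 0], "delta_rot": [0, 0, 0]},
    {"hand": 5, "travel": [29, 1.3, 0], "delta_rot": [0, 0, 0]},
    {"hand": 5, "travel": [33, 1.5, 0], "delta_rot": [0, 0, 0]},
    {"hand": 5, "travel": [36, 1.7, 0], "delta_rot": [0, 0, 0]},
    {"hand": 5, "travel": [36, 1.7, 0], "delta_rot": [0, 0, 0]},
    {"hand": 5, "travel": [36, 1.7, 0], "delta_rot": [0, 0, 0]}
  ]
}}

```text
t: 37.22
ee_pos: [0.6624, -0.0438, 0.0267]
tool_rot: [3.14, 0.0, 1.612]
ft_force: [0.8, 0.2, -6.7]
finger_gap: 0.0137
```

Request:
{"method": "carry_out", "body": {
  "increments": [
    {"hand": 5, "travel": [2, 0.1, 0], "delta_rot": [0, 0, 0]},
    {"hand": 5, "travel": [4, 0.2, 0], "delta_rot": [0, 0, 0]},
    {"hand": 5, "travel": [6, 0.3, 0], "delta_rot": [0, 0, 0]},
    {"hand": 5, "travel": [6, 0.3, 0], "delta_rot": [0, 0, 0]},
    {"hand": 5, "travel": [6, 0.3, 0], "delta_rot": [0, 0, 0]}
  ]
}}

```text
t: 37.85
ee_pos: [0.6678, -0.0437, 0.0265]
tool_rot: [3.142, 0.0, 1.612]
ft_force: [-2.1, -0.5, -3.6]
finger_gap: 0.0137
```

Request:
{"method": "carry_out", "body": {
  "increments": [
    {"hand": 5, "travel": [1.5, 0.1, 0], "delta_rot": [0, 0, 0]},
    {"hand": 5, "travel": [3, 0.1, 0], "delta_rot": [0, 0, 0]},
    {"hand": 5, "travel": [3, 0.1, 0], "delta_rot": [0, 0, 0]},
    {"hand": 5, "travel": [3, 0.1, 0], "delta_rot": [0, 0, 0]}
  ]
}}

```text
t: 38.35
ee_pos: [0.6678, -0.0441, 0.0262]
tool_rot: [-3.136, -0.001, 1.611]
ft_force: [-10.5, 0.0, -0.2]
finger_gap: 0.0138
```

The stop is felt: 10 N and no further motion at x = 0.668, against an expected 0.666. I release and go straight up.

Request:
{"method": "carry_out", "body": {
  "increments": [
    {"hand": 26, "travel": [0, 0, 0], "delta_rot": [0, 0, 0]},
    {"hand": 26, "travel": [0, 0, 0], "delta_rot": [0, 0, 0]},
    {"hand": 26, "travel": [0, 0, 10], "delta_rot": [0, 0, 0]},
    {"hand": 26, "travel": [0, 0, 30], "delta_rot": [0, 0, 0]},
    {"hand": 26, "travel": [0, 0, 60], "delta_rot": [0, 0, 0]},
    {"hand": 26, "travel": [0, 0, 110], "delta_rot": [0, 0, 0]},
    {"hand": 26, "travel": [-40, -10, 160], "delta_rot": [0, 0, 0]},
    {"hand": 26, "travel": [-70, -15, 200], "delta_rot": [0, 0, 0]},
    {"hand": 26, "travel": [-120, -20, 220], "delta_rot": [0, 0, 0]},
    {"hand": 26, "travel": [-120, -20, 220], "delta_rot": [0, 0, 0]},
    {"hand": 26, "travel": [-120, -20, 220], "delta_rot": [0, 0, 0]},
    {"hand": 26, "travel": [-120, -20, 220], "delta_rot": [0, 0, 0]}
  ]
}}

```text
t: 39.85
ee_pos: [0.5515, -0.0633, 0.2466]
tool_rot: [3.142, 0.001, 1.613]
ft_force: [-0.1, 0.4, -0.0]
finger_gap: 0.0261
```

Run:
```python
from h import *
s=sensors.observe();e=s['ee_pos'];print(e,s['tool_rot'],s['ft_force'])
p=snap('wrist');q=snap('scene');t=snap('top')
for n,pp in (('w',p),('s',q),('t',t)):
  for k,z in [('start_top',.03),('carrier_grip',.046),('gate',.028)]:
    for d in finder.tip_of(k,pp)[:2]: print(n,k,np.round(d['uv'],1),round(d['p'],2),at(pp,d['uv'],z)[:2].round(4), ray(pp,d['uv'])[1].round(3).tolist())
x,y=proj(p,(.64,-.06,.02)).astype(int);print(x,y)
a=cv2.resize(p['img'][y-62:y+63,x-75:x+75,::-1],(400,333),interpolation=cv2.INTER_CUBIC)
x,y=proj(q,(.64,-.06,.02)).astype(int)
b=cv2.resize(q['img'][y-62:y+63,x-75:x+75,::-1],(400,333),interpolation=cv2.INTER_CUBIC)
cv2.imwrite('pics/c11.png',cv2.hconcat([a,b]))
```

```text
[ 0.55153293 -0.06328734  0.24655336] [3.14151922e+00 7.16133150e-04 1.61262266e+00] [-0.07557737  0.41466954 -0.03186785]
w start_top [276.9 194.9] 0.73 [ 0.5828 -0.1164] [0.276, -0.123, -0.963]
w start_top [326.3 302.5] 0.64 [ 0.7549 -0.0387] [0.626, 0.062, -0.857]
w carrier_grip [329.7 258.6] 0.75 [ 0.6694 -0.039 ] [0.479, 0.068, -0.9]
w gate [326.1 217.1] 0.77 [ 0.6134 -0.0464] [0.342, 0.05, -0.941]
s start_top [407.4 259.3] 0.61 [ 0.584  -0.1152] [0.656, 0.272, -0.761]
s carrier_grip [400.9 217. ] 0.68 [ 0.6711 -0.0366] [0.696, 0.339, -0.672]
s gate [388.1 241.3] 0.59 [ 0.6004 -0.0531] [0.641, 0.334, -0.724]
t start_top [216.4 213.5] 0.2 [0.5284 0.3951] [0.018, 0.245, -0.997]
t carrier_grip [407.6 149.2] 0.83 [ 0.6693 -0.0441] [0.154, -0.175, -0.997]
315 231
```

View pics/c11.png

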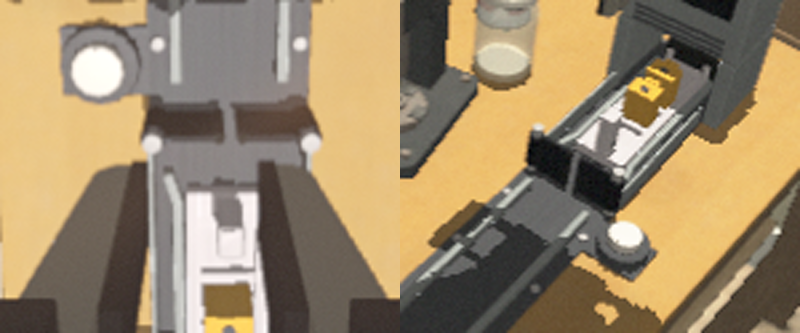

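Both flaps are shut, the carrier is in with both blanks upright, and the button is at (0.583, -0.116), top near z = 0.03. I go for the press.

Request:
{"method": "carry_out", "body": {
  "increments": [
    {"hand": 0, "travel": [15, -30, 0], "delta_rot": [0, 0, 0]},
    {"hand": 0, "travel": [31, -54, 0], "delta_rot": [0, 0, 0]},
    {"hand": 0, "travel": [31, -54, -50], "delta_rot": [0, 0, 0]},
    {"hand": 0, "travel": [31, -54, -100], "delta_rot": [0, 0, 0]},
    {"hand": 0, "travel": [31, -54, -150], "delta_rot": [0, 0, 0]},
    {"hand": 0, "travel": [31, -54, -190], "delta_rot": [0, 0, 0]},
    {"hand": 0, "travel": [31, -54, -205], "delta_rot": [0, 0, 0]},
    {"hand": 0, "travel": [31, -54, -210], "delta_rot": [0, 0, 0]},
    {"hand": 0, "travel": [31, -54, -210], "delta_rot": [0, 0, 0]},
    {"hand": 0, "travel": [31, -54, -210], "delta_rot": [0, 0, 0]}
  ]
}}

```text
t: 41.7
ee_pos: [0.5828, -0.1177, 0.038]
tool_rot: [3.139, 0.0, 1.612]
ft_force: [0.2, 0.6, 0.2]
finger_gap: 0.0003
```

Request:
{"method": "carry_out", "body": {
  "increments": [
    {"hand": 0, "travel": [0, 0, -3], "delta_rot": [0, 0, 0]},
    {"hand": 0, "travel": [0, 0, -6], "delta_rot": [0, 0, 0]},
    {"hand": 0, "travel": [0, 0, -9], "delta_rot": [0, 0, 0]},
    {"hand": 0, "travel": [0, 0, -9], "delta_rot": [0, 0, 0]}
  ]
}}

```text
t: 42.2
ee_pos: [0.5816, -0.1175, 0.0273]
tool_rot: [-3.141, -0.0, 1.612]
ft_force: [0.2, -0.6, -0.7]
finger_gap: 0.0006
```

Request:
{"method": "carry_out", "body": {
  "increments": [
    {"hand": 0, "travel": [0, 0, -2], "delta_rot": [0, 0, 0]},
    {"hand": 0, "travel": [0, 0, -4], "delta_rot": [0, 0, 0]},
    {"hand": 0, "travel": [0, 0, -4], "delta_rot": [0, 0, 0]}
  ]
}}

```text
t: 42.58
ee_pos: [0.5819, -0.1177, 0.0237]
tool_rot: [3.141, 0.0, 1.612]
ft_force: [0.1, 1.4, 2.8]
finger_gap: -0.0002
```

Request:
{"method": "carry_out", "body": {
  "increments": [
    {"hand": 0, "travel": [0, 0, -2], "delta_rot": [0, 0, 0]},
    {"hand": 0, "travel": [0, 0, -4], "delta_rot": [0, 0, 0]},
    {"hand": 0, "travel": [0, 0, -5], "delta_rot": [0, 0, 0]},
    {"hand": 0, "travel": [0, 0, -5], "delta_rot": [0, 0, 0]},
    {"hand": 0, "travel": [0, 0, -5], "delta_rot": [0, 0, 0]}
  ]
}}

```text
t: 43.2
ee_pos: [0.582, -0.1177, 0.0202]
tool_rot: [3.141, -0.001, 1.612]
ft_force: [-5.2, 2.4, 18.9]
finger_gap: 0.0001
```

Bottomed out at 19 N, beyond the 5 N full press. I retract clear.

Request:
{"method": "carry_out", "body": {
  "increments": [
    {"hand": 0, "travel": [0, 0, 10], "delta_rot": [0, 0, 0]},
    {"hand": 0, "travel": [0, 0, 60], "delta_rot": [0, 0, 0]},
    {"hand": 0, "travel": [0, 0, 120], "delta_rot": [0, 0, 0]},
    {"hand": 0, "travel": [-40, 0, 180], "delta_rot": [0, 0, 0]},
    {"hand": 0, "travel": [-90, 10, 240], "delta_rot": [0, 0, 0]},
    {"hand": 0, "travel": [-140, 20, 280], "delta_rot": [0, 0, 0]},
    {"hand": 0, "travel": [-140, 20, 280], "delta_rot": [0, 0, 0]},
    {"hand": 0, "travel": [-140, 20, 280], "delta_rot": [0, 0, 0]}
  ]
}}

```text
t: 44.2
ee_pos: [0.4419, -0.0953, 0.2989]
tool_rot: [3.138, -0.009, 1.617]
ft_force: [-0.8, 0.2, -0.7]
finger_gap: 0.0004
```

Run:
```python
from h import *
s=sensors.observe();print(s['t'],s['ee_pos'],s['ft_force'])
q=snap('scene');t=snap('top')
x,y=proj(q,(.66,-.04,.02)).astype(int)
b=cv2.resize(q['img'][y-62:y+63,x-75:x+75,::-1],(400,333),interpolation=cv2.INTER_CUBIC)
a=cv2.resize(t['img'][90:273,190:460,::-1],(400,271),interpolation=cv2.INTER_CUBIC)
cv2.imwrite('pics/c12.png',cv2.vconcat([b,a]))
for pp in(q,t):
  for k,z in [('carrier_grip',.046),('glass_jar',0),('v_block',.002)]:
    for d in finder.tip_of(k,pp)[:2]: print(k,np.round(d['uv'],1),round(d['p'],2),at(pp,d['uv'],z)[:2].round(4))
```

```text
44.2 [ 0.44189702 -0.09529681  0.29888328] [-0.76262471  0.17273846 -0.68413474]
carrier_grip [400.5 216.8] 0.61 [ 0.671  -0.0355]
glass_jar [360.4 197.2] 0.86 [0.7079 0.1105]
glass_jar [415.5 217.4] 0.16 [ 0.744  -0.0411]
v_block [290.4 187.6] 0.71 [0.6011 0.2738]
v_block [240.9 181. ] 0.61 [0.5228 0.3955]
carrier_grip [403.4 152.3] 0.97 [ 0.6623 -0.0345]
glass_jar [337.4 139.6] 0.63 [0.7013 0.1138]
v_block [218.3 213.6] 0.78 [0.5286 0.3975]
v_block [271.8 182.3] 0.6 [0.6013 0.2701]
```

View pics/c12.png

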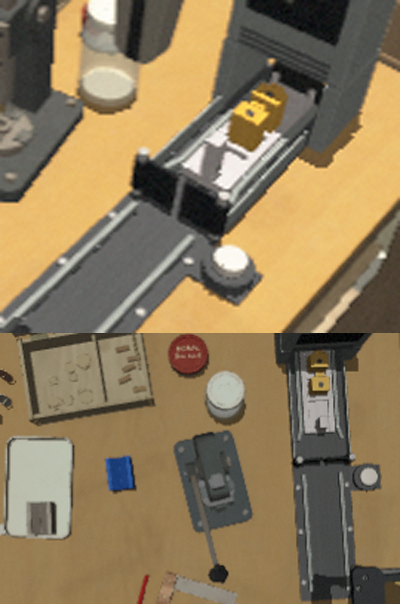

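Run:
```python
from h import *
for n in('top','scene'):
    t=snap(n)
    h=cv2.cvtColor(t['img'],cv2.COLOR_RGB2HSV)
    W=np.array([[at(t,(u,v),.036)[:2] for u in range(640)] for v in range(400)])
    roi=(W[...,0]>.45)&(W[...,0]<.70)&(W[...,1]>.33)&(W[...,1]<.47)
    white=roi&(h[...,2]>165)&(h[...,1]<55)
    dark=(roi&(h[...,2]<150)&(h[...,1]<60)).astype(np.uint8)
    dark=cv2.morphologyEx(dark,cv2.MORPH_OPEN,np.ones((4,4)))
    N,l,st,c=cv2.connectedComponentsWithStats(dark)
    for i in range(1,N):
        if st[i,4]>60: print(n,'dark',st[i],W[l==i].min(0).round(3),W[l==i].max(0).round(3),'rect',cv2.minAreaRect((W[l==i]*1000).astype(np.float32)))
    V=np.argwhere(white);B=np.array([at(t,(u,v),.0)[:2] for v,u in V]); print(n,'white',np.percentile(B,[.5,99.5],axis=0).round(3).tolist(),cv2.minAreaRect((B*1000).astype(np.float32)))
```

```text
top dark [209 205  20  23 429] [0.497 0.367] [0.548 0.411] rect ((522.6340942382812, 388.8370666503906), (43.88819885253906, 50.556034088134766), 89.846435546875)
top white [[0.497, 0.353], [0.65, 0.478]] ((575.6953735351562, 415.77825927734375), (123.87834167480469, 160.67935180664062), 87.86199951171875)
scene dark [278 147  13  11 116] [0.648 0.353] [0.698 0.411] rect ((677.0286254882812, 382.4397277832031), (55.96266174316406, 35.6023063659668), 48.71571350097656)
scene dark [235 173  18  14 166] [0.481 0.332] [0.542 0.372] rect ((511.1941833496094, 351.2115478515625), (40.239341735839844, 59.89435577392578), 86.33940887451172)
scene white [[0.495, 0.371], [0.664, 0.515]] ((578.8478393554688, 443.7820739746094), (146.6015167236328, 179.352783203125), 89.87389373779297)
```

```bash
python3 -c "
from h import *
print(workorder.finish_job())"
```

```text
the job is handed in; nothing more can be done
None
```

I handed in the job at about 44 s; the hand-in gives no verdict.

**What I did**
- **Blanks:** I found two, one on the bench and one already in the carrier nose backward. The bench blank went into nest 2. The other was turned round and put back in nest 1. On the first try it came down on the nest's rim with 24 N; I measured its offset in the grip, corrected by 4.5 mm, and it seated without force.
- **V block:** lifted out of the bay and set in the tray. The blue look-alike was not touched.
- **Carrier:** pushed through the flaps until it stopped. The force rose to 10 N with no more movement, and the grip ended at x = 0.668 m (expected 0.666 m).
- **Start button:** pressed to its bottom (19 N) after a picture showed both flaps shut, then the arm was moved clear.

**What the last checks showed**
- Both flaps were shut, and both blanks sat upright in the carrier in the bay. Their noses were seen forward before the push.
- The glass jar was measured within 6 mm of its first position, which is about as closely as the cameras measure it.
- **V block shifted:** after I placed it, it slid about 40 mm inside the tray, and the arm was not near it. The top camera shows it lying flat, apparently against the near rim. I left it there.
- **Disagreement on the V block:** the trained network put it at (0.529, 0.398) m and my own measurement at (0.523, 0.389) m; both are inside the tray. My scene-camera measurement of the block gave no usable position.

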